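# Put away the tapes, adapters and record brush at the listening counter

## Task

Clear the listening counter by putting each thing where its kind belongs: pile the two cassettes squarely, one on the other, in the middle of the wooden tray and lengthwise to it (either may be on top); put both record adapters flat on the floor of the round green dish, side by side; and lay the record brush, wood up, lengthwise in the middle of the dark grey felt-lined tray. Set every thing down rather than dropping it, and leave the blue mug and the white power bank where they are.

Things in the scene. Friction and masses are not known exactly. Their poses are not given: they have to be found in the camera images.
- tape_red: a red compact cassette in its clear plastic case, lying flat on the counter, label up (white label with a red stripe, two white hubs): 108 long (x) x 68 wide (y) x 17 high; a closed rigid block, about 85 g. Origin: centre of its underside; z up through the label. Take it across the 68 mm width.
- tape_blue: a blue compact cassette in its clear plastic case, lying flat on the counter, label up (white label with a blue stripe, two white hubs): 108 long (x) x 68 wide (y) x 17 high; a closed rigid block, about 85 g. Origin: centre of its underside; z up through the label. Take it across the 68 mm width.
- adapter_yellow: a yellow 45-rpm record adapter: a round puck 38 in diameter, 14 high, with a small steel face and a spindle hole on top; about 40 g. It lies flat on the counter. Origin: centre of its underside, z along its axis. It is round, so its yaw does not matter.
- adapter_black: a black 45-rpm record adapter: a round puck 38 in diameter, 14 high, with a small steel face and a spindle hole on top; about 40 g. It lies flat on the counter. Origin: centre of its underside, z along its axis. It is round, so its yaw does not matter.
- brush: record-cleaning brush lying pad down: a dark wooden block with a thin brass line round it on a black pad, 104 long (x) x 34 wide (y) x 34 high in all (the pad, lowest 10, is 28 wide; the block is 34 wide from 10 to 30 above the underside, then a 24 wide ridge); about 100 g. Origin: centre of its underside, z up. Take it across the 34 mm width.
- tape_tray: oblong tray of light wood, fixed to the counter, for the cassettes: 154 long (x) x 134 wide (y) outside, 140 x 120 inside, walls 7 thick and 26 high, inner floor 7 above the counter. Origin: centre of its underside, on the counter; z up. The cassettes lie with their 108 mm length along its long side, x.
- dish: shallow round green dish, fixed to the counter, for the adapters: 160 in diameter at the rim, 20 high; flat inner floor about 140 across, 5 above the counter, walls 4 thick. Origin: centre of its underside, on the counter; z up.
- brush_tray: dark grey steel tray with a grey felt floor, fixed to the counter, for the brush: 136 long (x) x 106 wide (y) outside, 126 x 96 inside, walls 5 thick and 18 high, inner floor 5 above the counter. Origin: centre of its underside, on the counter; z up. The brush lies along its long side, x.
- mug: blue china mug, loose, standing on the counter: 78 in diameter, 88 high, with a handle on its own +y side that reaches out about 37 more. Origin: centre of its underside. To be left alone.
- power_bank: white power bank, loose, lying flat: 138 (x) x 68 (y) x 15 high. Origin: centre of its underside. To be left alone.

How it is judged:
At the end, for the whole second after the job is handed in: Cassettes flat, piled in the wooden tray, within 15 mm of its centre and each other, 12 deg of its x. Adapters flat on the dish floor within 55 mm of its centre, not stacked. Brush pad down in the dark grey tray, within 15 mm of its centre, 15 deg of its length. All at rest (horizontal distance between each of tape_red, tape_blue and tape_tray below 0.015 m and angle between the x axis of each of tape_red, tape_blue and the x axis of tape_tray, either way round below 0.21 rad and angle between each of tape_red, tape_blue, brush's own z axis and vertical below 0.09 rad and z of each of tape_red, tape_blue in the frame of tape_tray below 0.029 m and horizontal distance between tape_red and tape_blue below 0.015 m and horizontal distance between each of adapter_yellow, adapter_black and dish below 0.055 m and z of each of adapter_yellow, adapter_black in the frame of dish below 0.01 m and angle between each of adapter_yellow, adapter_black's own z axis and vertical below 0.12 rad and horizontal distance between brush and brush_tray below 0.015 m and angle between the x axis of brush and the x axis of brush_tray, either way round below 0.26 rad and z of brush in the frame of brush_tray below 0.01 m and linear speed of each of tape_red, tape_blue, adapter_yellow, adapter_black, brush below 0.02 m/s); the robot touches nothing.
It fails at once if the blue mug or the power bank is shifted by more than 15 mm (distance of any of mug, power_bank from where it was at the start of the episode above 0.015 m).
It fails at once if one of the five things is dropped or thrown: it moves faster than 0.7 m/s (a free fall of 25 mm) while no finger touches it ((linear speed of tape_red above 0.7 m/s and contact force between tape_red and the fingers below 0.05 N) or (linear speed of tape_blue above 0.7 m/s and contact force between tape_blue and the fingers below 0.05 N) or (linear speed of adapter_yellow above 0.7 m/s and contact force between adapter_yellow and the fingers below 0.05 N) or (linear speed of adapter_black above 0.7 m/s and contact force between adapter_black and the fingers below 0.05 N) or (linear speed of brush above 0.7 m/s and contact force between brush and the fingers below 0.05 N)).
It also fails if it takes over 141 s, if anything falls off the work surface, if the arm or the gripper's body presses on something with over 40 N, if the wrist force passes 120 N, or if a joint passes its speed limit or range.

## Robot

A 6-joint arm with a two-finger parallel gripper is mounted at the origin on the work surface. World frame = base frame: x ahead of the robot, y to its left, z up, the work surface at z = 0. Lengths are in m, angles in rad, forces in N, time in s.
With the tool pointing down it reaches from about 0.275 to 0.725 m from the base axis. Payload 5.6 kg.
Tool frame: the origin (TCP) lies on the centre line of the jaws, within the pads' length; the fingertips stand 8 mm ahead of it and the grasp point (between the pads) lies 11 mm behind it (tcp_to_tips is the x of the fingertips in the tool frame, in m); x points along the fingers, y is the direction in which the jaws open and shut, and the axes are right-handed (so a half turn about x gives the same grasp; the last joint's range is limited). The gripper opens to 85 mm and grips with 20 to 120 N. Pads are 22 mm wide; open, the fingers measure 114 mm over their backs; the gripper's body (76 mm by 85 mm) begins 54 mm behind the grasp point. The pads swing forward as they close: fully open they stand 13 mm farther back than shut.
Start: joints at [-1.034, 0.255, 0.108, 0, -1.424, -0.285], TCP at [0.137, -0.533, 0.239] pointing down, gripper open.
Joint ranges: [-2.95, 2.95], [-1.21, 1.97], [-1.09, 1.5], [-2.87, 1.71], [-2.94, -0.07], [-3.05, 3.05]. Speed limits (rad/s): [2.57, 2.57, 3.14, 3.14, 3.14, 3.14].

## Interface

Orientations are given as a unit quaternion [w, x, y, z].
In Python, from cell import * gives the robot as it stands.
- The arm moves only by the tool servo_tool, never from a script. Its argument "deltas" is a list of rows, each an object of numbers: "tx", "ty", "tz": the shift along the tool's x, y, z as a fraction of full scale; "wx", "wy", "wz": the turn, a rotation vector about the tool's x, y, z as a fraction of full scale. In form: [{"tx": .., "ty": .., "tz": .., "wx": .., "wy": .., "wz": ..}, ...]. A call has 1 to 8 rows; each row shifts and turns the commanded pose from where the row before left it, along the tool's axes as they then stand; what a row does not reach is not made up. Full scale, the value 1, is 0.25 m for a shift and 90 degrees for a turn. A row lasts 1/10 s, in which the tool goes at most 50 mm and 8.59 degrees, less where a joint would pass 70% of its speed; a pose out of reach is approached as far as the arm can. A call with a number of a shift or a turn outside -1 to 1 is refused whole. A call with a gripper value outside its range is refused whole. "gripper" is the opening, from -1 (shut) to 1 (fully open), set as the call begins (left out, the last holds). The fingers move at their own pace and stop on an object; "squeeze" is the grip in N (left out, the last holds). Time passes only in rows, so rows that do not move let the fingers close. It gives the time, the measured TCP pose, the force and the opening at its end, in the units of the state.
- state(): the state, without advancing time (a new reading comes with each control period).
- snapshot(name): name is "scene" or "top" or "wrist"; returns a dict with "color" (384x512x3 uint8, red, green, blue), "z_map" (384x512 float32, m along the optical axis (not along the pixel's ray), 0 where there is no reading), "fx", "fy", "cx", "cy" (pixels), "rvec" (rotation vector, rad) and "tvec" (3), from world to camera coordinates, as OpenCV has them; the wrist camera has in their place "tool_from_camera" (4x4, takes a point from camera to tool coordinates, whose origin is the TCP and whose axes are the tool frame's). Camera axes: x right, y down, z forward; pixel columns grow to the right and rows downward; lengths in m; the calibration is good to about 2 mm. The wrist camera is an equidistant fisheye: a pixel r from the principal point sees the ray r / f radians off the axis. A picture is of the moment at which its call begins: read the wrist's pose just before it.
- sign_off(): hands the job in, once; it reports no verdict.
The state is a dict: "time_s": time; "joint_pos": joint angles; "joint_vel": joint speeds; "tau": joint torques, N m; "eef_pos": TCP position; "tcp_rot": TCP orientation; "contact_force": force on the tool from outside, world axes, zero at the start; "torque": the same for the moment, N m; "opening": finger opening in m.
Only numpy, scipy, OpenCV 4.12 (cv2) and the standard library are available. Lean on these libraries where they do the work, as an engineer would, in place of code of your own. Each camera call takes 0.05 s, during which the arm holds its last target. There are 200 camera calls.

## Working session

There is one attempt and no reset: what is moved stays moved. The work goes in short steps, Python scripts to look and compute and a tool call to move; the robot and the scene stay as the last step left them, time stands still between calls to the robot, and variables do not carry over. Pictures are saved under pics/ and viewed, about 12 in all and at most 16, crops included, and the job is handed in when it is done.

Besides the shell and the picture viewer there is one more tool, called after "Call:" as name(argument=value, ...), one argument or row to a line, values as JSON. servo_tool: Moves the arm, as the interface text tells. Shift numbers are shares of 0.25 m and turn numbers shares of 90 degrees, none past 1 either way. Its arguments: {"type":"object","properties":{"deltas":{"type":"array"},"gripper":{"type":"number"},"squeeze":{"type":"number"}},"required":["deltas"]}

```bash
mkdir -p pics; ls; cat > h.py <<'E'
from cell import *
import numpy as np, cv2
from scipy.spatial.transform import Rotation as R
def cloud(s):
    z=s["z_map"]; v,u=np.mgrid[:z.shape[0],:z.shape[1]]
    p=np.dstack([(u-s["cx"])/s["fx"]*z,(v-s["cy"])/s["fy"]*z,z])
    M=R.from_rotvec(np.ravel(s["rvec"])).as_matrix()
    w=(p-np.ravel(s["tvec"]))@M
    w[z==0]=np.nan
    return w
def save(n,im): cv2.imwrite("pics/"+n,cv2.cvtColor(im,cv2.COLOR_RGB2BGR))
E
python3 - <<'E'
from h import *
s=state(); print(s)
for n in("top","scene"):
    d=snapshot(n); np.save(n+".npy",d,allow_pickle=True); save(n+".png",d["color"]); print({k:v for k,v in d.items() if k not in("color","z_map")})
    np.save(n+"_w.npy",cloud(d))
E
```

```text
pics
{'time_s': 0.0, 'joint_pos': array([-1.03437671e+00,  2.55706271e-01,  1.07007022e-01, -4.71590071e-04,
       -1.42391629e+00, -2.84606415e-01]), 'joint_vel': array([-0.00108701,  0.00082453,  0.00095961, -0.00168147, -0.00101293,
       -0.00049552]), 'tau': array([ 4.07091220e-04, -3.86630023e+01,  2.37944305e+01,  5.36518380e+00,
       -6.04734058e-03,  3.44778584e-06]), 'eef_pos': array([ 0.13697368, -0.53216597,  0.23841874]), 'tcp_rot': array([ 0.70140679, -0.08811442,  0.70161773,  0.08942554]), 'contact_force': array([ 0.67629109,  0.36400759, -0.57037408]), 'torque': array([0.0148251 , 0.02394272, 0.01540446]), 'opening': 0.08527376667964963}
{'fx': 443.5888697432327, 'fy': 443.5888697432327, 'cx': 253.38239703242965, 'cy': 194.09132342556254, 'rvec': array([ 2.09864859, -2.14182579,  0.17123027]), 'tvec': array([0.02583427, 0.54629854, 1.0271331 ])}
{'fx': 409.02338617541807, 'fy': 409.02338617541807, 'cx': 260.6007211804472, 'cy': 192.37107692998416, 'rvec': array([ 2.09885748,  0.68448597, -0.36672472]), 'tvec': array([-0.43047255, -0.14291785,  1.16245944])}
```

View pics/top.png

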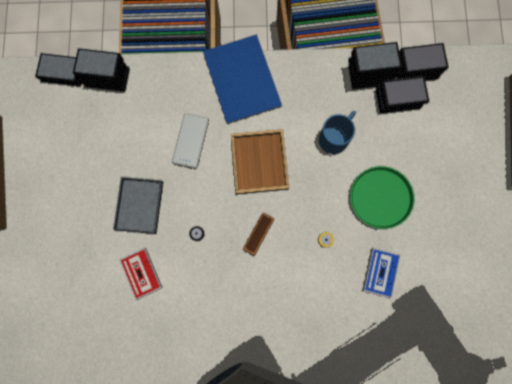

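View pics/scene.png

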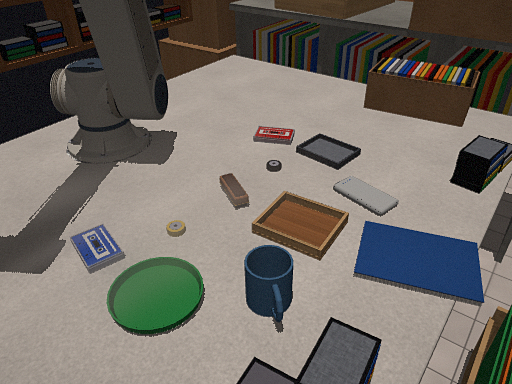

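Top view: red tape at (141,273), blue tape (381,273), yellow adapter (326,240), black adapter (197,233), brush (258,234), wooden tray (260,161), dish (381,197), brush tray (139,205), mug (336,133), power bank (190,140).

```bash
cat > m.py <<'E'
from h import *
d=np.load("top.npy",allow_pickle=True).item(); w=np.load("top_w.npy")
M=R.from_rotvec(d["rvec"]).as_matrix(); t=d["tvec"]
def unproj(px,h):
    r=np.c_[(px[:,0]-d["cx"])/d["fx"],(px[:,1]-d["cy"])/d["fy"],np.ones(len(px))]@M
    c=-M.T@t
    return c+r*((h-c[2])/r[:,2])[:,None]
boxes=dict(tape_red=(115,243,168,305,.017),tape_blue=(356,243,408,303,.017),ad_y=(312,227,340,253,.014),ad_b=(185,222,209,246,.014),brush=(238,206,280,260,.03),tape_tray=(225,122,295,200,.026),dish=(344,160,420,234,.02),brush_tray=(108,172,168,240,.018),mug=(312,105,360,158,.088),bank=(168,108,214,172,.015))
lab=cv2.cvtColor(d["color"],cv2.COLOR_RGB2LAB).astype(float)
for n,(a,b,c,e,h) in boxes.items():
    L=lab[b:e,a:c]; bg=np.median(np.r_[L[0],L[-1],L[:,0],L[:,-1]],0)
    m=(np.linalg.norm(L-bg,axis=2)>(28 if n!="bank" else 12)).astype(np.uint8)
    k,cc,st,_=cv2.connectedComponentsWithStats(m); i=1+np.argmax(st[1:,4])
    v,u=np.nonzero(cc==i); 
    p=unproj(np.c_[u+a,v+b].astype(float),h)[:,:2]
    (ce,sz,an)=cv2.minAreaRect((p*1000).astype(np.float32))
    if sz[0]<sz[1]: an+=90; sz=sz[::-1]
    zz=w[v+b,u+a,2]
    print(n,"c",np.round(ce,1),"mean",np.round(p.mean(0)*1000,1),"size",np.round(sz,1),"long axis deg",round((an+90)%180-90,1),"z90",round(np.nanpercentile(zz,90),4))
E
python3 m.py
```

```text
tape_red c [362.9 293.1] mean [362.3 292.4] size [108.   71.1] long axis deg 23.8 z90 0.0194
tape_blue c [ 353.6 -287.1] mean [ 353.3 -287. ] size [110.2  73.1] long axis deg -15.6 z90 0.0194
ad_y c [ 435.7 -158.8] mean [ 434.8 -156.9] size [39.  35.3] long axis deg -72.8 z90 0.0171
ad_b c [458.4 157.8] mean [457.7 157.8] size [39.8 37.2] long axis deg 0.1 z90 0.0168
brush c [451.8   5.8] mean [451.5   5.9] size [109.2  36.9] long axis deg -29.6 z90 0.0366
tape_tray c [634.1  -0.7] mean [ 6.322e+02 -4.000e-01] size [160.3 137. ] long axis deg 4.3 z90 0.0264
dish c [ 537.  -299.7] mean [ 536.2 -300.1] size [166.4 158.2] long axis deg -64.5 z90 0.0173
brush_tray c [531.6 303.7] mean [530.8 303.6] size [141.1 112.4] long axis deg -6.6 z90 0.0181
mug c [ 686.7 -189.1] mean [ 680.7 -184.3] size [134.9  78.5] long axis deg -34.7 z90 0.0872
bank c [694.8 174.6] mean [682.8 174.3] size [144.6  71.6] long axis deg -13.4 z90 0.017
```

```bash
cat > g.py <<'E'
# usage: g.py x y z jawdeg n : rows needed from the present pose (mod 180 on jaw angle)
from h import *; import sys
def go(x,y,z,a,n):
    s=state(); T=R.from_quat(s["tcp_rot"],scalar_first=True); Tm=T.as_matrix()
    a0=np.degrees(np.arctan2(Tm[1,1],Tm[0,1])); da=(a-a0+90)%180-90
    d=Tm.T@(np.array([x,y,z])-s["eef_pos"])
    ar=np.radians(a0+da); Y=np.array([np.cos(ar),np.sin(ar),0]); X=np.array([0,0,-1.])
    G=np.c_[X,Y,np.cross(X,Y)]; rv=R.from_matrix(Tm.T@G).as_rotvec()
    n=int(n)
    print("jaw now",round(a0,1),"turn",round(da,1),"pos",np.round(s["eef_pos"],4),"open",round(s["opening"],4),"j1,j6",np.round(s["joint_pos"][[0,5]],2),"t",round(s["time_s"],1))
    print("SHIFT mm",np.round(d*1e3,1),"per row/%d:"%n,np.round(d/.25/n,4)," TURN total",np.round(rv/(np.pi/2),4),"rows>=",round(max(abs(np.degrees(rv)))/8.5,1))
if __name__=="__main__": go(*map(float,sys.argv[1:]))
E
python3 g.py .3535 -.287 .15 -15.6 8; python3 g.py .3535 -.287 .15 74.4 8
```

```text
jaw now 104.4 turn 60.0 pos [ 0.137  -0.5323  0.2385] open 0.0851 j1,j6 [-1.03 -0.28] t 0.1
SHIFT mm [ 88.8 183.4 270.8] per row/8: [0.0444 0.0917 0.1354]  TURN total [-6.664e-01  5.000e-04 -1.000e-03] rows>= 7.1
jaw now 104.4 turn -30.0 pos [ 0.137  -0.5323  0.2385] open 0.0851 j1,j6 [-1.03 -0.28] t 0.1
SHIFT mm [ 88.8 183.4 270.8] per row/8: [0.0444 0.0917 0.1354]  TURN total [ 3.336e-01 -3.000e-04 -1.000e-03] rows>= 3.5
```

Call:
servo_tool(
  deltas=[
    {"tx": 0.044, "ty": 0.092, "tz": 0.135},
    {"tx": 0.044, "ty": 0.092, "tz": 0.135},
    {"tx": 0.044, "ty": 0.092, "tz": 0.135},
    {"tx": 0.044, "ty": 0.092, "tz": 0.135},
    {"tx": 0.044, "ty": 0.092, "tz": 0.135},
    {"tx": 0.044, "ty": 0.092, "tz": 0.135},
    {"tx": 0.044, "ty": 0.092, "tz": 0.135},
    {"tx": 0.044, "ty": 0.092, "tz": 0.135},
  ],
  gripper=1,
)

```text
invalid input at $.deltas[0]: expected keys tx, ty, tz, wx, wy, wz
```

Call:
servo_tool(
  deltas=[
    {"wx": 0.084},
    {"wx": 0.084},
    {"wx": 0.084},
    {"wx": 0.082},
    {},
    {},
  ],
)

```text
invalid input at $.deltas[0]: expected keys tx, ty, tz, wx, wy, wz
```

```bash
python3 g.py .3535 -.287 .1 74.4 3; cat > wr.py <<'E'
# wrist picture -> orthographic-like cloud in world
from h import *; import sys
def wrist():
    s=state(); d=snapshot("wrist"); z=d["z_map"]; v,u=np.mgrid[:z.shape[0],:z.shape[1]]
    x=(u-d["cx"])/d["fx"]; y=(v-d["cy"])/d["fy"]; r=np.hypot(x,y)+1e-9
    k=np.tan(np.minimum(r,1.5))/r
    p=np.dstack([x*k*z,y*k*z,z,np.ones_like(z)])@d["tool_from_camera"].T
    t=p[...,:3]; w=t@R.from_quat(s["tcp_rot"],scalar_first=True).as_matrix().T+s["eef_pos"]
    t[z==0]=np.nan; w[z==0]=np.nan
    return d,t,w
if __name__=="__main__":
    d,t,w=wrist(); save(sys.argv[1],d["color"]); np.savez("wr.npz",c=d["color"],t=t,w=w); print(d["fx"],d["cx"],d["cy"]); print(d["tool_from_camera"].round(3))
E
python3 wr.py w1.png
```

```text
jaw now 104.4 turn -30.0 pos [ 0.137  -0.5323  0.2385] open 0.0851 j1,j6 [-1.03 -0.28] t 0.1
SHIFT mm [138.8 183.4 270.8] per row/3: [0.1851 0.2445 0.3611]  TURN total [ 3.336e-01 -3.000e-04 -1.000e-03] rows>= 3.5
297.3186396354542 252.92390955275772 192.46382757656428
[[-0.    -0.311  0.95  -0.134]
 [ 1.    -0.001 -0.    -0.001]
 [ 0.001  0.95   0.311 -0.079]
 [ 0.     0.     0.     1.   ]]
```

View pics/w1.png

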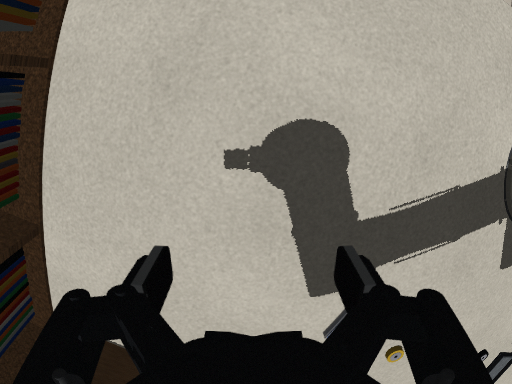

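The rows need all six keys, so nothing moved; the wrist view shows the open fingertips at about (158,250) and (347,250).

Call:
servo_tool(
  deltas=[
    {"tx": 0.044, "ty": 0.092, "tz": 0.135, "wx": 0, "wy": 0, "wz": 0},
    {"tx": 0.044, "ty": 0.092, "tz": 0.135, "wx": 0, "wy": 0, "wz": 0},
    {"tx": 0.044, "ty": 0.092, "tz": 0.135, "wx": 0, "wy": 0, "wz": 0},
    {"tx": 0.044, "ty": 0.092, "tz": 0.135, "wx": 0, "wy": 0, "wz": 0},
    {"tx": 0.044, "ty": 0.092, "tz": 0.135, "wx": 0, "wy": 0, "wz": 0},
    {"tx": 0.044, "ty": 0.092, "tz": 0.135, "wx": 0, "wy": 0, "wz": 0},
    {"tx": 0.044, "ty": 0.092, "tz": 0.135, "wx": 0, "wy": 0, "wz": 0},
    {"tx": 0.044, "ty": 0.092, "tz": 0.135, "wx": 0, "wy": 0, "wz": 0},
  ],
  gripper=1,
)

```text
time_s: 0.95
eef_pos: [0.3534, -0.2857, 0.1508]
tcp_rot: [0.702, -0.089, 0.701, 0.089]
contact_force: [1.4, -0.5, 0.2]
opening: 0.0857
```

Call:
servo_tool(
  deltas=[
    {"tx": 0, "ty": 0, "tz": 0, "wx": 0.084, "wy": 0, "wz": 0},
    {"tx": 0, "ty": 0, "tz": 0, "wx": 0.084, "wy": 0, "wz": 0},
    {"tx": 0, "ty": 0, "tz": 0, "wx": 0.084, "wy": 0, "wz": 0},
    {"tx": 0, "ty": 0, "tz": 0, "wx": 0.082, "wy": 0, "wz": 0},
    {"tx": 0, "ty": 0, "tz": 0, "wx": 0, "wy": 0, "wz": 0},
    {"tx": 0, "ty": 0, "tz": 0, "wx": 0, "wy": 0, "wz": 0},
  ],
)

```text
time_s: 1.55
eef_pos: [0.3526, -0.2871, 0.1511]
tcp_rot: [0.701, 0.095, 0.701, -0.095]
contact_force: [-1.0, 0.2, -0.4]
opening: 0.0851
```

```bash
python3 - <<'E'
import numpy as np
t=np.load("wr.npz")["t"]
for c in (158,347):
    b=t[240:330,c-40:c+40].reshape(-1,3); b=b[(abs(b[:,1])<.065)&(abs(b[:,2])<.02)]
    print(len(b),np.nanmax(b[:,0]),np.nanpercentile(b[:,0],98),np.nanmin(abs(b[:,1])),np.nanmax(abs(b[:,1])))
E
python3 g.py .3535 -.287 .1 74.4 3;python3 wr.py w2.png
```

```text
3520 -0.004580787709963258 -0.008188077943213584 0.02470550061611646 0.05760460909068062
3443 -0.004562595025790345 -0.008304700134408838 0.02286052614571496 0.055615203370347116
jaw now 74.6 turn -0.2 pos [ 0.3526 -0.2871  0.1511] open 0.0851 j1,j6 [-0.34 -1.5 ] t 1.6
SHIFT mm [51.1  0.3  0.9] per row/3: [0.0682 0.0004 0.0012]  TURN total [ 0.0018 -0.0002 -0.0001] rows>= 0.0
297.3186396354542 252.92390955275772 192.46382757656428
[[-0.001 -0.311  0.95  -0.134]
 [ 1.    -0.001  0.    -0.001]
 [ 0.001  0.95   0.311 -0.079]
 [ 0.     0.     0.     1.   ]]
```

View pics/w2.png

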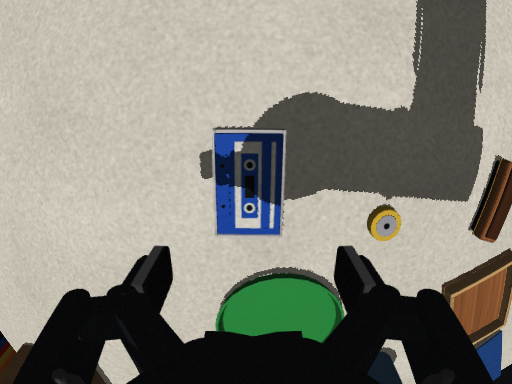

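Blue tape lies at about (249,183), square to the jaws. Measuring it in the wrist cloud; open tips are 5 mm behind the TCP.

```bash
cat > mw.py <<'E'
# mw.py x y halfwin zmin zmax : rect of points in height band near x,y from fresh wrist picture
from wr import *
def meas(x,y,hw,z0,z1):
    d,t,w=wrist(); m=(abs(w[...,0]-x)<hw)&(abs(w[...,1]-y)<hw)
    gr=np.nanmedian(w[m][:,2]); q=m&(w[...,2]>z0)&(w[...,2]<z1)
    k,cc,st,_=cv2.connectedComponentsWithStats(q.astype(np.uint8)); i=1+np.argmax(st[1:,4])
    p=w[cc==i]
    ce,sz,an=cv2.minAreaRect((p[:,:2]*1000).astype(np.float32))
    if sz[0]<sz[1]: an+=90; sz=sz[::-1]
    print("c",np.round(ce,1),"size",np.round(sz,1),"long",round((an+90)%180-90,1),"ztop",np.round(np.percentile(p[:,2],[50,95]),4),"n",len(p),"ground",np.round(np.nanpercentile(w[m][:,2],[10,50]),4))
if __name__=="__main__": meas(*map(float,sys.argv[1:6]))
E
python3 mw.py .3535 -.287 .09 .010 .03
```

```text
c [ 354.5 -293. ] size [109.4  68.3] long -16.0 ztop [0.0161 0.0173] n 7769 ground [-0.0007  0.176 ]
```

```bash
python3 g.py .3543 -.292 .003 74 5
```

```text
jaw now 74.5 turn -0.5 pos [ 0.3526 -0.2872  0.1512] open 0.0853 j1,j6 [-0.34 -1.5 ] t 1.6
SHIFT mm [148.2  -4.2   3. ] per row/5: [ 0.1186 -0.0034  0.0024]  TURN total [ 0.0056 -0.0001 -0.    ] rows>= 0.1
```

Call:
servo_tool(
  deltas=[
    {"tx": 0.12, "ty": -0.009, "tz": 0.006, "wx": 0.006, "wy": 0, "wz": 0},
    {"tx": 0.12, "ty": -0.008, "tz": 0.006, "wx": 0, "wy": 0, "wz": 0},
    {"tx": 0.12, "ty": 0, "tz": 0, "wx": 0, "wy": 0, "wz": 0},
    {"tx": 0.1, "ty": 0, "tz": 0, "wx": 0, "wy": 0, "wz": 0},
    {"tx": 0.08, "ty": 0, "tz": 0, "wx": 0, "wy": 0, "wz": 0},
    {"tx": 0.05, "ty": 0, "tz": 0, "wx": 0, "wy": 0, "wz": 0},
    {"tx": 0, "ty": 0, "tz": 0, "wx": 0, "wy": 0, "wz": 0},
    {"tx": 0, "ty": 0, "tz": 0, "wx": 0, "wy": 0, "wz": 0},
  ],
)

```text
time_s: 2.45
eef_pos: [0.3546, -0.2923, 0.0041]
tcp_rot: [0.7, 0.099, 0.7, -0.099]
contact_force: [0.7, -0.3, 0.1]
opening: 0.0855
```

Call:
servo_tool(
  deltas=[
    {"tx": 0, "ty": 0, "tz": 0, "wx": 0, "wy": 0, "wz": 0},
    {"tx": 0, "ty": 0, "tz": 0, "wx": 0, "wy": 0, "wz": 0},
    {"tx": 0, "ty": 0, "tz": 0, "wx": 0, "wy": 0, "wz": 0},
    {"tx": 0, "ty": 0, "tz": 0, "wx": 0, "wy": 0, "wz": 0},
    {"tx": 0, "ty": 0, "tz": 0, "wx": 0, "wy": 0, "wz": 0},
    {"tx": 0, "ty": 0, "tz": 0, "wx": 0, "wy": 0, "wz": 0},
  ],
  gripper=0.4,
  squeeze=40,
)

```text
time_s: 3.05
eef_pos: [0.3553, -0.2925, 0.005]
tcp_rot: [0.701, 0.099, 0.699, -0.1]
contact_force: [-0.9, 1.2, 6.4]
opening: 0.0674
```

Call:
servo_tool(
  deltas=[
    {"tx": -0.05, "ty": 0, "tz": 0, "wx": 0, "wy": 0, "wz": 0},
    {"tx": -0.1, "ty": 0, "tz": 0, "wx": 0, "wy": 0, "wz": 0},
    {"tx": -0.12, "ty": 0, "tz": 0, "wx": 0, "wy": 0, "wz": 0},
    {"tx": -0.12, "ty": 0, "tz": 0, "wx": 0, "wy": 0, "wz": 0},
    {"tx": -0.12, "ty": 0, "tz": 0, "wx": 0, "wy": 0, "wz": 0},
    {"tx": 0, "ty": 0, "tz": 0, "wx": 0, "wy": 0, "wz": 0},
  ],
)

```text
time_s: 3.65
eef_pos: [0.3568, -0.2934, 0.1357]
tcp_rot: [0.703, 0.098, 0.697, -0.1]
contact_force: [0.8, 0.4, -1.1]
opening: 0.0672
```

```bash
python3 g.py .634 -.0 .15 94.3 11;python3 wr.py w3.png
```

```text
jaw now 73.9 turn 20.4 pos [ 0.3568 -0.2934  0.1357] open 0.0672 j1,j6 [-0.35 -1.51] t 3.6
SHIFT mm [-13.4 358.9 184.9] per row/11: [-0.0049  0.1305  0.0672]  TURN total [-0.227   0.0052  0.0022] rows>= 2.4
297.3186396354542 252.92390955275772 192.46382757656428
[[-0.001 -0.311  0.95  -0.134]
 [ 1.    -0.001  0.    -0.001]
 [ 0.001  0.95   0.311 -0.079]
 [ 0.     0.     0.     1.   ]]
```

View pics/w3.png

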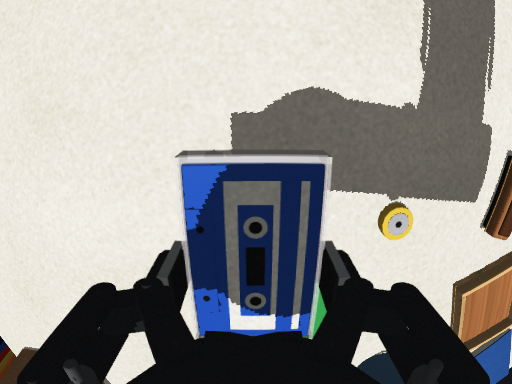

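The blue tape is held level and straight between the pads, (182..330, 150..335). I'll move over the tray and measure tape in hand and tray together.

Call:
servo_tool(
  deltas=[
    {"tx": -0.008, "ty": 0.14, "tz": 0.07, "wx": 0, "wy": 0.005, "wz": 0.002},
    {"tx": -0.008, "ty": 0.14, "tz": 0.07, "wx": 0, "wy": 0, "wz": 0},
    {"tx": -0.008, "ty": 0.14, "tz": 0.07, "wx": 0, "wy": 0, "wz": 0},
    {"tx": -0.008, "ty": 0.14, "tz": 0.07, "wx": 0, "wy": 0, "wz": 0},
    {"tx": -0.008, "ty": 0.14, "tz": 0.07, "wx": 0, "wy": 0, "wz": 0},
    {"tx": -0.008, "ty": 0.14, "tz": 0.07, "wx": 0, "wy": 0, "wz": 0},
    {"tx": -0.008, "ty": 0.14, "tz": 0.07, "wx": 0, "wy": 0, "wz": 0},
    {"tx": 0, "ty": 0.14, "tz": 0.07, "wx": 0, "wy": 0, "wz": 0},
  ],
)

```text
time_s: 4.5
eef_pos: [0.5672, -0.0608, 0.1439]
tcp_rot: [0.697, 0.101, 0.703, -0.098]
contact_force: [-0.6, -1.2, -0.5]
opening: 0.0667
```

Call:
servo_tool(
  deltas=[
    {"tx": 0, "ty": 0.14, "tz": 0.07, "wx": 0, "wy": 0, "wz": 0},
    {"tx": 0, "ty": 0.14, "tz": 0.07, "wx": 0, "wy": 0, "wz": 0},
    {"tx": 0, "ty": 0.04, "tz": 0.04, "wx": -0.08, "wy": 0, "wz": 0},
    {"tx": 0, "ty": 0, "tz": 0, "wx": -0.08, "wy": 0, "wz": 0},
    {"tx": 0, "ty": 0, "tz": 0, "wx": -0.067, "wy": 0, "wz": 0},
    {"tx": 0, "ty": 0, "tz": 0, "wx": 0, "wy": 0, "wz": 0},
    {"tx": 0, "ty": 0, "tz": 0, "wx": 0, "wy": 0, "wz": 0},
  ],
)

```text
time_s: 5.2
eef_pos: [0.6319, 0.002, 0.144]
tcp_rot: [0.704, -0.023, 0.71, 0.027]
contact_force: [-0.6, 0.3, -1.7]
opening: 0.0674
```

```bash
python3 g.py .634 -.0 .15 94.3 1;cat > held.py <<'E'
from wr import *
d,t,w=wrist(); save(sys.argv[1],d["color"]); np.savez("wr.npz",c=d["color"],t=t,w=w)
# held thing: central columns |y|<25mm, within tool x -40..30
m=(abs(t[...,1])<.025)&(t[...,0]>-.025)&(t[...,0]<.02)
p=t[m]; print("held n",len(p),"tool z range",np.round(np.percentile(p[:,2],[.5,99.5]),4),"tool x (top face)",np.round(np.percentile(p[:,0],[2,50,98]),4))
E
python3 held.py w4.png
```

```text
jaw now 94.1 turn 0.2 pos [0.6319 0.002  0.144 ] open 0.0674 j1,j6 [ 0.25 -1.74] t 5.2
SHIFT mm [-6.1 -2.1  1.9] per row/1: [-0.0243 -0.0085  0.0075]  TURN total [-0.0024 -0.0051 -0.0037] rows>= 0.1
held n 19122 tool z range [-0.0555  0.0442] tool x (top face) [-0.0124 -0.011  -0.0033]
```

View pics/w4.png

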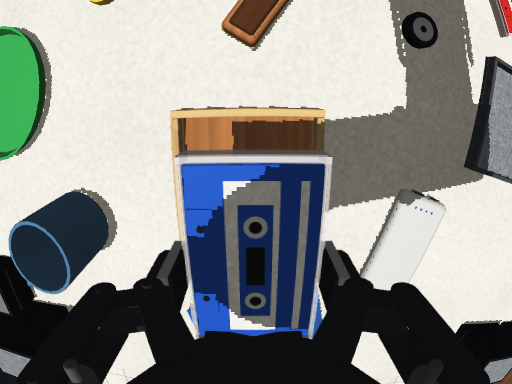

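```bash
python3 - <<'E'
import numpy as np
f=np.load("wr.npz"); w=f["w"]
m=(w[...,2]>.021)&(w[...,2]<.032)&(abs(w[...,0]-.6)<.1)&(abs(w[...,1])<.1)
p=w[m]; print(len(p))
c=np.array([.633,0]); a=np.radians(4.3)
ex=np.array([np.cos(a),np.sin(a)]); ey=np.array([-ex[1],ex[0]])
q=(p[:,:2]-c)
u,v=q@ex,q@ey
print("u min",np.percentile(u,[.5,2]),"v",np.percentile(v,[1,99]))
n=u<-.072; import numpy.polynomial.polynomial as P
print("near-edge slope deg",np.degrees(np.arctan(P.polyfit(v[n],u[n],1)[1])),len(u[n]), np.median(p[:,2]))
E
```

```text
2131
u min [-0.1330308  -0.13159961] v [-0.06993453  0.0632522 ]
near-edge slope deg -5.783443978030877 325 0.025569311931094324
```

```bash
python3 - <<'E'
import numpy as np
f=np.load("wr.npz"); w=f["w"]
m=(w[...,2]>.021)&(w[...,2]<.032)&(abs(w[...,0]-.62)<.09)&(abs(w[...,1])<.1)
p=w[m]; c=np.array([.633,0])
a=np.radians(4.3); ex=np.array([np.cos(a),np.sin(a)]); ey=np.array([-ex[1],ex[0]])
q=(p[:,:2]-c); u,v=q@ex,q@ey
print(len(p),"u min",np.percentile(u,[.5,2,5]),"v",np.percentile(v,[1,99]))
for lo,hi in((-.06,-.02),(.02,.06)):
    s=(v>lo)&(v<hi)&(u<-.05); print(np.median(u[s]),np.median(v[s]),s.sum())
for sg in(-1,1):
    s=(v*sg>.055)&(u>-.06); print(sg,s.sum(),np.polyfit(u[s],v[s],1) if s.sum()>9 else "", np.percentile(abs(v[s]),[2,98]) if s.sum() else "")
E
```

```text
2027 u min [-0.07310807 -0.07292949 -0.07251273] v [-0.06994361  0.06329862]
-0.069744585453727 -0.04024723319896602 374
-0.06857678143387974 0.04462853491063661 455
-1 389 [-0.04884591 -0.06843924] [0.06268421 0.07009692]
1 216 [-0.00996784  0.05946321] [0.05685043 0.06379168]
```

```bash
python3 g.py .6375 -.0025 .017 93.5 1
```

```text
jaw now 94.1 turn -0.6 pos [0.632  0.002  0.1442] open 0.0668 j1,j6 [ 0.25 -1.74] t 5.2
SHIFT mm [127.2  -5.6   6.1] per row/1: [ 0.5087 -0.0224  0.0244]  TURN total [ 0.0067 -0.0048 -0.0036] rows>= 0.1
```

Call:
servo_tool(
  deltas=[
    {"tx": 0, "ty": -0.022, "tz": 0.024, "wx": 0.007, "wy": -0.005, "wz": -0.004},
    {"tx": 0.12, "ty": 0, "tz": 0, "wx": 0, "wy": 0, "wz": 0},
    {"tx": 0.12, "ty": 0, "tz": 0, "wx": 0, "wy": 0, "wz": 0},
    {"tx": 0.11, "ty": 0, "tz": 0, "wx": 0, "wy": 0, "wz": 0},
    {"tx": 0.09, "ty": 0, "tz": 0, "wx": 0, "wy": 0, "wz": 0},
    {"tx": 0.06, "ty": 0, "tz": 0, "wx": 0, "wy": 0, "wz": 0},
    {"tx": 0, "ty": 0, "tz": 0, "wx": 0, "wy": 0, "wz": 0},
    {"tx": 0, "ty": 0, "tz": 0, "wx": 0, "wy": 0, "wz": 0},
  ],
)

```text
time_s: 6.05
eef_pos: [0.6395, -0.0034, 0.0203]
tcp_rot: [0.707, -0.023, 0.706, 0.022]
contact_force: [0.2, -0.5, 0.7]
opening: 0.0668
```

Call:
servo_tool(
  deltas=[
    {"tx": 0.008, "ty": 0, "tz": 0, "wx": 0, "wy": 0, "wz": 0},
    {"tx": 0, "ty": 0, "tz": 0, "wx": 0, "wy": 0, "wz": 0},
    {"tx": 0, "ty": 0, "tz": 0, "wx": 0, "wy": 0, "wz": 0},
  ],
)

```text
time_s: 6.35
eef_pos: [0.6394, -0.003, 0.0187]
tcp_rot: [0.708, -0.022, 0.706, 0.022]
contact_force: [0.6, -0.3, 0.1]
opening: 0.0671
```

Call:
servo_tool(
  deltas=[
    {"tx": 0.01, "ty": 0, "tz": -0.006, "wx": 0, "wy": 0, "wz": 0},
    {"tx": 0.008, "ty": 0, "tz": 0, "wx": 0, "wy": 0, "wz": 0},
    {"tx": 0, "ty": 0, "tz": 0, "wx": 0, "wy": 0, "wz": 0},
    {"tx": 0, "ty": 0, "tz": 0, "wx": 0, "wy": 0, "wz": 0},
  ],
)

```text
time_s: 6.75
eef_pos: [0.6375, -0.0032, 0.0133]
tcp_rot: [0.707, -0.023, 0.706, 0.022]
contact_force: [-0.1, 0.5, -0.9]
opening: 0.0668
```

Call:
servo_tool(
  deltas=[
    {"tx": 0.004, "ty": 0, "tz": 0, "wx": 0, "wy": 0, "wz": 0},
    {"tx": 0.004, "ty": 0, "tz": 0, "wx": 0, "wy": 0, "wz": 0},
    {"tx": 0, "ty": 0, "tz": 0, "wx": 0, "wy": 0, "wz": 0},
  ],
)

```text
time_s: 7.05
eef_pos: [0.6378, -0.0031, 0.012]
tcp_rot: [0.708, -0.023, 0.706, 0.022]
contact_force: [-1.2, 0.5, 3.0]
opening: 0.0666
```

Contact. Release, opening only part way, and lift.

Call:
servo_tool(
  deltas=[
    {"tx": 0, "ty": 0, "tz": 0, "wx": 0, "wy": 0, "wz": 0},
    {"tx": 0, "ty": 0, "tz": 0, "wx": 0, "wy": 0, "wz": 0},
    {"tx": 0, "ty": 0, "tz": 0, "wx": 0, "wy": 0, "wz": 0},
    {"tx": -0.04, "ty": 0, "tz": 0, "wx": 0, "wy": 0, "wz": 0},
    {"tx": -0.1, "ty": 0, "tz": 0, "wx": 0, "wy": 0, "wz": 0},
    {"tx": -0.15, "ty": 0, "tz": 0, "wx": 0, "wy": 0, "wz": 0},
    {"tx": -0.15, "ty": 0, "tz": 0, "wx": 0, "wy": 0, "wz": 0},
    {"tx": -0.15, "ty": 0, "tz": 0, "wx": 0, "wy": 0, "wz": 0},
  ],
  gripper=0.75,
)

```text
time_s: 7.85
eef_pos: [0.6372, -0.0032, 0.1613]
tcp_rot: [0.708, -0.023, 0.706, 0.022]
contact_force: [1.5, -0.1, -0.8]
opening: 0.0746
```

```bash
python3 g.py .363 .295 .15 113.8 10; python3 mw.py .637 -.003 .058 .019 .035
```

```text
jaw now 93.6 turn 20.2 pos [ 0.6372 -0.0032  0.1613] open 0.0746 j1,j6 [ 0.24 -1.75] t 7.8
SHIFT mm [  10.5  314.9 -254.8] per row/10: [ 0.0042  0.126  -0.1019]  TURN total [-0.2241  0.0013  0.0007] rows>= 2.4
c [636.9  -4.1] size [109.   68.2] long 3.6 ztop [0.023  0.0243] n 7672 ground [0.0077 0.2156]
```

Call:
servo_tool(
  deltas=[
    {"tx": 0, "ty": 0.126, "tz": -0.102, "wx": 0, "wy": 0, "wz": 0},
    {"tx": 0, "ty": 0.126, "tz": -0.102, "wx": 0, "wy": 0, "wz": 0},
    {"tx": 0, "ty": 0.126, "tz": -0.102, "wx": 0, "wy": 0, "wz": 0},
    {"tx": 0, "ty": 0.126, "tz": -0.102, "wx": 0, "wy": 0, "wz": 0},
    {"tx": 0, "ty": 0.126, "tz": -0.102, "wx": 0, "wy": 0, "wz": 0},
    {"tx": 0, "ty": 0.126, "tz": -0.102, "wx": 0, "wy": 0, "wz": 0},
    {"tx": 0, "ty": 0.126, "tz": -0.102, "wx": 0, "wy": 0, "wz": 0},
    {"tx": 0, "ty": 0.126, "tz": -0.102, "wx": 0, "wy": 0, "wz": 0},
  ],
  gripper=1,
)

```text
time_s: 8.7
eef_pos: [0.4167, 0.2365, 0.1592]
tcp_rot: [0.708, -0.022, 0.706, 0.022]
contact_force: [-0.3, 0.9, 0.3]
opening: 0.0853
```

Call:
servo_tool(
  deltas=[
    {"tx": 0, "ty": 0.126, "tz": -0.102, "wx": 0, "wy": 0, "wz": 0},
    {"tx": 0, "ty": 0.126, "tz": -0.102, "wx": 0, "wy": 0, "wz": 0},
    {"tx": 0.02, "ty": 0, "tz": 0, "wx": -0.08, "wy": 0, "wz": 0},
    {"tx": 0.02, "ty": 0, "tz": 0, "wx": -0.08, "wy": 0, "wz": 0},
    {"tx": 0, "ty": 0, "tz": 0, "wx": -0.064, "wy": 0, "wz": 0},
    {"tx": 0, "ty": 0, "tz": 0, "wx": 0, "wy": 0, "wz": 0},
    {"tx": 0, "ty": 0, "tz": 0, "wx": 0, "wy": 0, "wz": 0},
  ],
)

```text
time_s: 9.4
eef_pos: [0.3631, 0.2953, 0.1488]
tcp_rot: [0.693, -0.145, 0.691, 0.145]
contact_force: [0.3, 0.1, 0.4]
opening: 0.0855
```

```bash
python3 mw.py .363 .295 .075 .010 .025;  python3 g.py .363 .295 .008 113.8 1
```

```text
c [363.1 294.4] size [109.3  68.5] long 24.0 ztop [0.0161 0.0174] n 7982 ground [-0.0005  0.2042]
jaw now 113.6 turn 0.2 pos [0.3631 0.2952 0.1487] open 0.0854 j1,j6 [ 1.02 -2.18] t 9.4
SHIFT mm [ 1.407e+02 -1.000e-01 -4.000e-01] per row/1: [ 5.629e-01 -3.000e-04 -1.800e-03]  TURN total [-0.0018  0.0012  0.0005] rows>= 0.0
```

Call:
servo_tool(
  deltas=[
    {"tx": 0.12, "ty": 0, "tz": 0, "wx": 0, "wy": 0, "wz": 0},
    {"tx": 0.12, "ty": 0, "tz": 0, "wx": 0, "wy": 0, "wz": 0},
    {"tx": 0.12, "ty": 0, "tz": 0, "wx": 0, "wy": 0, "wz": 0},
    {"tx": 0.1, "ty": 0, "tz": 0, "wx": 0, "wy": 0, "wz": 0},
    {"tx": 0.07, "ty": 0, "tz": 0, "wx": 0, "wy": 0, "wz": 0},
    {"tx": 0.037, "ty": 0, "tz": 0, "wx": 0, "wy": 0, "wz": 0},
    {"tx": 0, "ty": 0, "tz": 0, "wx": 0, "wy": 0, "wz": 0},
    {"tx": 0, "ty": 0, "tz": 0, "wx": 0, "wy": 0, "wz": 0},
  ],
)

```text
time_s: 10.25
eef_pos: [0.3636, 0.2956, 0.0073]
tcp_rot: [0.693, -0.146, 0.691, 0.146]
contact_force: [0.5, -0.5, -0.4]
opening: 0.0858
```

Call:
servo_tool(
  deltas=[
    {"tx": 0, "ty": 0, "tz": 0, "wx": 0, "wy": 0, "wz": 0},
    {"tx": 0, "ty": 0, "tz": 0, "wx": 0, "wy": 0, "wz": 0},
    {"tx": 0, "ty": 0, "tz": 0, "wx": 0, "wy": 0, "wz": 0},
    {"tx": 0, "ty": 0, "tz": 0, "wx": 0, "wy": 0, "wz": 0},
    {"tx": 0, "ty": 0, "tz": 0, "wx": 0, "wy": 0, "wz": 0},
    {"tx": 0, "ty": 0, "tz": 0, "wx": 0, "wy": 0, "wz": 0},
  ],
  gripper=0.4,
  squeeze=40,
)

```text
time_s: 10.85
eef_pos: [0.3638, 0.2959, 0.0079]
tcp_rot: [0.693, -0.146, 0.691, 0.146]
contact_force: [-1.8, -1.0, 6.8]
opening: 0.0667
```

Call:
servo_tool(
  deltas=[
    {"tx": -0.05, "ty": 0, "tz": 0, "wx": 0, "wy": 0, "wz": 0},
    {"tx": -0.1, "ty": 0, "tz": 0, "wx": 0, "wy": 0, "wz": 0},
    {"tx": -0.12, "ty": 0, "tz": 0, "wx": 0, "wy": 0, "wz": 0},
    {"tx": -0.12, "ty": 0, "tz": 0, "wx": 0, "wy": 0, "wz": 0},
    {"tx": -0.15, "ty": 0, "tz": 0, "wx": 0, "wy": 0, "wz": 0},
    {"tx": 0, "ty": 0, "tz": 0, "wx": 0, "wy": 0, "wz": 0},
  ],
)

```text
time_s: 11.45
eef_pos: [0.3652, 0.2976, 0.1471]
tcp_rot: [0.695, -0.144, 0.688, 0.148]
contact_force: [0.1, 1.0, -0.8]
opening: 0.0672
```

```bash
python3 g.py .637 -.003 .15 93.6 10; python3 held.py w5.png
```

```text
jaw now 113.8 turn -20.2 pos [0.3652 0.2976 0.1471] open 0.0672 j1,j6 [ 1.02 -2.18] t 11.4
SHIFT mm [  -2.8 -384.8  127.2] per row/10: [-0.0011 -0.1539  0.0509]  TURN total [ 0.2247  0.0066 -0.0034] rows>= 2.4
held n 18826 tool z range [-0.0557  0.0468] tool x (top face) [-0.0095 -0.0081 -0.0006]
```

Call:
servo_tool(
  deltas=[
    {"tx": 0, "ty": -0.154, "tz": 0.051, "wx": 0, "wy": 0.007, "wz": -0.003},
    {"tx": 0, "ty": -0.154, "tz": 0.051, "wx": 0, "wy": 0, "wz": 0},
    {"tx": 0, "ty": -0.154, "tz": 0.051, "wx": 0, "wy": 0, "wz": 0},
    {"tx": 0, "ty": -0.154, "tz": 0.051, "wx": 0, "wy": 0, "wz": 0},
    {"tx": 0, "ty": -0.154, "tz": 0.051, "wx": 0, "wy": 0, "wz": 0},
    {"tx": 0, "ty": -0.154, "tz": 0.051, "wx": 0, "wy": 0, "wz": 0},
    {"tx": 0, "ty": -0.154, "tz": 0.051, "wx": 0, "wy": 0, "wz": 0},
    {"tx": 0, "ty": -0.154, "tz": 0.051, "wx": 0, "wy": 0, "wz": 0},
  ],
)

```text
time_s: 12.3
eef_pos: [0.5807, 0.053, 0.141]
tcp_rot: [0.688, -0.148, 0.696, 0.143]
contact_force: [0.6, 1.4, -1.8]
opening: 0.0669
```

Call:
servo_tool(
  deltas=[
    {"tx": 0, "ty": -0.154, "tz": 0.051, "wx": 0, "wy": 0, "wz": 0},
    {"tx": 0, "ty": -0.154, "tz": 0.051, "wx": 0, "wy": 0, "wz": 0},
    {"tx": 0, "ty": 0, "tz": 0, "wx": 0.08, "wy": 0, "wz": 0},
    {"tx": 0, "ty": 0, "tz": 0, "wx": 0.08, "wy": 0, "wz": 0},
    {"tx": 0, "ty": 0, "tz": 0, "wx": 0.065, "wy": 0, "wz": 0},
    {"tx": 0, "ty": 0, "tz": 0, "wx": 0, "wy": 0, "wz": 0},
    {"tx": 0, "ty": 0, "tz": 0, "wx": 0, "wy": 0, "wz": 0},
  ],
)

```text
time_s: 13.0
eef_pos: [0.6344, -0.0057, 0.1416]
tcp_rot: [0.704, -0.026, 0.71, 0.02]
contact_force: [-0.7, 0.5, -0.3]
opening: 0.0665
```

```bash
python3 g.py .6375 -.0035 .04 93.6 1; python3 held.py w6.png
```

```text
jaw now 93.7 turn -0.1 pos [ 0.6344 -0.0057  0.1416] open 0.0665 j1,j6 [ 0.24 -1.75] t 13.0
SHIFT mm [101.5   2.9   4.1] per row/1: [0.4061 0.0114 0.0165]  TURN total [ 0.001  -0.0056  0.0056] rows>= 0.1
held n 18823 tool z range [-0.0554  0.0472] tool x (top face) [-0.0094 -0.0081 -0.0005]
```

Call:
servo_tool(
  deltas=[
    {"tx": 0.02, "ty": 0.011, "tz": 0.016, "wx": 0, "wy": -0.006, "wz": 0.006},
    {"tx": 0.1, "ty": 0, "tz": 0, "wx": 0, "wy": 0, "wz": 0},
    {"tx": 0.12, "ty": 0, "tz": 0, "wx": 0, "wy": 0, "wz": 0},
    {"tx": 0.1, "ty": 0, "tz": 0, "wx": 0, "wy": 0, "wz": 0},
    {"tx": 0.07, "ty": 0, "tz": 0, "wx": 0, "wy": 0, "wz": 0},
    {"tx": 0, "ty": 0, "tz": 0, "wx": 0, "wy": 0, "wz": 0},
    {"tx": 0, "ty": 0, "tz": 0, "wx": 0, "wy": 0, "wz": 0},
  ],
)

```text
time_s: 13.75
eef_pos: [0.6392, -0.0027, 0.0403]
tcp_rot: [0.708, -0.022, 0.706, 0.022]
contact_force: [0.4, -0.4, 0.3]
opening: 0.0669
```

Call:
servo_tool(
  deltas=[
    {"tx": 0.008, "ty": 0, "tz": 0, "wx": 0, "wy": 0, "wz": 0},
    {"tx": 0.004, "ty": 0, "tz": 0, "wx": 0, "wy": 0, "wz": 0},
    {"tx": 0, "ty": 0, "tz": 0, "wx": 0, "wy": 0, "wz": 0},
    {"tx": 0, "ty": 0, "tz": 0, "wx": 0, "wy": 0, "wz": 0},
  ],
)

```text
time_s: 14.15
eef_pos: [0.6391, -0.0026, 0.0375]
tcp_rot: [0.708, -0.022, 0.706, 0.022]
contact_force: [-0.2, 0.1, -1.2]
opening: 0.0669
```

Call:
servo_tool(
  deltas=[
    {"tx": 0.008, "ty": 0, "tz": -0.004, "wx": 0, "wy": 0, "wz": 0},
    {"tx": 0.006, "ty": -0.004, "tz": 0, "wx": 0, "wy": 0, "wz": 0},
    {"tx": 0, "ty": 0, "tz": 0, "wx": 0, "wy": 0, "wz": 0},
    {"tx": 0, "ty": 0, "tz": 0, "wx": 0, "wy": 0, "wz": 0},
  ],
)

```text
time_s: 14.55
eef_pos: [0.6379, -0.0038, 0.0334]
tcp_rot: [0.708, -0.022, 0.706, 0.022]
contact_force: [-0.3, -0.6, -1.0]
opening: 0.0667
```

Call:
servo_tool(
  deltas=[
    {"tx": 0.005, "ty": 0, "tz": 0, "wx": 0, "wy": 0, "wz": 0},
    {"tx": 0.004, "ty": 0, "tz": 0, "wx": 0, "wy": 0, "wz": 0},
    {"tx": 0, "ty": 0, "tz": 0, "wx": 0, "wy": 0, "wz": 0},
  ],
)

```text
time_s: 14.85
eef_pos: [0.6382, -0.0037, 0.032]
tcp_rot: [0.708, -0.022, 0.706, 0.022]
contact_force: [-1.4, -0.1, 4.9]
opening: 0.0665
```

Call:
servo_tool(
  deltas=[
    {"tx": 0, "ty": 0, "tz": 0, "wx": 0, "wy": 0, "wz": 0},
    {"tx": 0, "ty": 0, "tz": 0, "wx": 0, "wy": 0, "wz": 0},
    {"tx": 0, "ty": 0, "tz": 0, "wx": 0, "wy": 0, "wz": 0},
    {"tx": -0.04, "ty": 0, "tz": 0, "wx": 0, "wy": 0, "wz": 0},
    {"tx": -0.1, "ty": 0, "tz": 0, "wx": 0, "wy": 0, "wz": 0},
    {"tx": -0.15, "ty": 0, "tz": 0, "wx": 0, "wy": 0, "wz": 0},
    {"tx": -0.15, "ty": 0, "tz": 0, "wx": 0, "wy": 0, "wz": 0},
    {"tx": -0.05, "ty": 0, "tz": 0, "wx": 0, "wy": 0, "wz": 0},
  ],
  gripper=0.75,
)

```text
time_s: 15.65
eef_pos: [0.6399, -0.004, 0.1596]
tcp_rot: [0.711, -0.022, 0.703, 0.022]
contact_force: [-0.1, -0.8, -0.1]
opening: 0.075
```

```bash
python3 mw.py .637 -.003 .058 .036 .05; python3 g.py .4515 .006 .15 60.4 5;  python3 g.py .4515 .006 .15 -29.6 5
```

```text
c [637.   -4.7] size [108.4  68.5] long 3.7 ztop [0.0401 0.0413] n 8715 ground [0.0079 0.2127]
jaw now 93.6 turn -33.2 pos [ 0.6401 -0.0039  0.16  ] open 0.075 j1,j6 [ 0.24 -1.75] t 15.7
SHIFT mm [   7.8   21.6 -187.7] per row/5: [ 0.0063  0.0173 -0.1502]  TURN total [ 0.3685  0.007  -0.0024] rows>= 3.9
jaw now 93.6 turn 56.8 pos [ 0.6401 -0.0039  0.16  ] open 0.075 j1,j6 [ 0.24 -1.75] t 15.7
SHIFT mm [   7.8   21.6 -187.7] per row/5: [ 0.0063  0.0173 -0.1502]  TURN total [-0.6315  0.0069  0.0034] rows>= 6.7
```

Call:
servo_tool(
  deltas=[
    {"tx": 0, "ty": 0.017, "tz": -0.15, "wx": 0, "wy": 0.007, "wz": -0.002},
    {"tx": 0, "ty": 0.017, "tz": -0.15, "wx": 0, "wy": 0, "wz": 0},
    {"tx": 0, "ty": 0.017, "tz": -0.15, "wx": 0, "wy": 0, "wz": 0},
    {"tx": 0, "ty": 0.017, "tz": -0.15, "wx": 0, "wy": 0, "wz": 0},
    {"tx": 0, "ty": 0.017, "tz": -0.15, "wx": 0, "wy": 0, "wz": 0},
    {"tx": 0, "ty": 0, "tz": 0, "wx": 0.09, "wy": 0, "wz": 0},
    {"tx": 0, "ty": 0, "tz": 0, "wx": 0.09, "wy": 0, "wz": 0},
    {"tx": 0, "ty": 0, "tz": 0, "wx": 0.09, "wy": 0, "wz": 0},
  ],
  gripper=0.75,
)

```text
time_s: 16.5
eef_pos: [0.4487, 0.0058, 0.1549]
tcp_rot: [0.692, 0.128, 0.698, -0.131]
contact_force: [-0.5, 0.9, -0.2]
opening: 0.0745
```

Call:
servo_tool(
  deltas=[
    {"tx": 0, "ty": 0, "tz": 0, "wx": 0.09, "wy": 0, "wz": 0},
    {"tx": 0, "ty": 0, "tz": 0, "wx": 0.009, "wy": 0, "wz": 0},
    {"tx": 0, "ty": 0, "tz": 0, "wx": 0, "wy": 0, "wz": 0},
    {"tx": 0, "ty": 0, "tz": 0, "wx": 0, "wy": 0, "wz": 0},
  ],
)

```text
time_s: 16.9
eef_pos: [0.4491, 0.0058, 0.1548]
tcp_rot: [0.681, 0.178, 0.686, -0.182]
contact_force: [-0.0, -0.4, 0.3]
opening: 0.0749
```

```bash
python3 mw.py .4515 .006 .07 .014 .045;  python3 g.py .4515 .006 .022 60.4 1
```

```text
c [453.    3.4] size [103.6  34. ] long -29.8 ztop [0.033  0.0346] n 3868 ground [-0.0006  0.2099]
jaw now 60.5 turn -0.1 pos [0.4492 0.0058 0.1548] open 0.0748 j1,j6 [ 0.36 -2.45] t 16.9
SHIFT mm [132.8   2.2   2.7] per row/1: [0.5312 0.009  0.0109]  TURN total [ 0.0006 -0.0038  0.0045] rows>= 0.0
```

Call:
servo_tool(
  deltas=[
    {"tx": 0.1, "ty": 0, "tz": 0.018, "wx": 0, "wy": -0.004, "wz": 0.004},
    {"tx": 0.12, "ty": 0, "tz": 0, "wx": 0, "wy": 0, "wz": 0},
    {"tx": 0.12, "ty": 0, "tz": 0, "wx": 0, "wy": 0, "wz": 0},
    {"tx": 0.1, "ty": 0, "tz": 0, "wx": 0, "wy": 0, "wz": 0},
    {"tx": 0.08, "ty": 0, "tz": 0, "wx": 0, "wy": 0, "wz": 0},
    {"tx": 0.043, "ty": 0, "tz": 0, "wx": 0, "wy": 0, "wz": 0},
    {"tx": 0, "ty": 0, "tz": 0, "wx": 0, "wy": 0, "wz": 0},
    {"tx": 0, "ty": 0, "tz": 0, "wx": 0, "wy": 0, "wz": 0},
  ],
)

```text
time_s: 17.75
eef_pos: [0.4536, 0.0035, 0.0148]
tcp_rot: [0.684, 0.181, 0.683, -0.181]
contact_force: [-0.4, 0.1, 0.5]
opening: 0.0745
```

Call:
servo_tool(
  deltas=[
    {"tx": 0, "ty": 0, "tz": 0, "wx": 0, "wy": 0, "wz": 0},
    {"tx": 0, "ty": 0, "tz": 0, "wx": 0, "wy": 0, "wz": 0},
    {"tx": 0, "ty": 0, "tz": 0, "wx": 0, "wy": 0, "wz": 0},
    {"tx": 0, "ty": 0, "tz": 0, "wx": 0, "wy": 0, "wz": 0},
    {"tx": 0, "ty": 0, "tz": 0, "wx": 0, "wy": 0, "wz": 0},
    {"tx": 0, "ty": 0, "tz": 0, "wx": 0, "wy": 0, "wz": 0},
    {"tx": 0, "ty": 0, "tz": 0, "wx": 0, "wy": 0, "wz": 0},
  ],
  gripper=-0.4,
  squeeze=40,
)

```text
time_s: 18.45
eef_pos: [0.4536, 0.0036, 0.015]
tcp_rot: [0.684, 0.181, 0.683, -0.181]
contact_force: [-1.1, 0.1, 7.0]
opening: 0.0334
```

Call:
servo_tool(
  deltas=[
    {"tx": -0.05, "ty": 0, "tz": 0, "wx": 0, "wy": 0, "wz": 0},
    {"tx": -0.1, "ty": 0, "tz": 0, "wx": 0, "wy": 0, "wz": 0},
    {"tx": -0.12, "ty": 0, "tz": 0, "wx": 0, "wy": 0, "wz": 0},
    {"tx": -0.12, "ty": 0, "tz": 0, "wx": 0, "wy": 0, "wz": 0},
    {"tx": -0.12, "ty": 0, "tz": 0, "wx": 0, "wy": 0, "wz": 0},
    {"tx": 0, "ty": 0, "tz": 0, "wx": 0, "wy": 0, "wz": 0},
  ],
)

```text
time_s: 19.05
eef_pos: [0.4554, 0.0039, 0.1457]
tcp_rot: [0.686, 0.182, 0.681, -0.18]
contact_force: [0.2, -0.3, -0.3]
opening: 0.033
```

```bash
python3 g.py .532 .305 .15 83.4 8; python3 - <<'E'
from wr import *
d,t,w=wrist(); save("w7.png",d["color"])
m=(abs(t[...,1])<.012)&(t[...,0]>-.035)&(t[...,0]<.02); p=t[m]
print(len(p),np.round(np.percentile(p[:,2],[.5,99.5]),4),np.round(np.percentile(p[:,0],[2,50,98]),4))
for lo,hi in((-.05,-.04),(-.03,-.02)):
    q=p[(p[:,2]>lo)&(p[:,2]<hi)]; print(np.median(q[:,0]),np.median(q[:,1]))
E
```

```text
jaw now 60.4 turn 23.0 pos [0.4554 0.0039 0.1457] open 0.033 j1,j6 [ 0.36 -2.45] t 19.1
SHIFT mm [ -3.5 299.6 -82.3] per row/8: [-0.0017  0.1498 -0.0411]  TURN total [-0.256   0.0047 -0.0021] rows>= 2.7
9305 [-0.0523  0.0376] [-0.0197 -0.0184 -0.0053]
-0.017147920143654502 -9.625207888876207e-05
-0.018584169593898706 -9.815291231981378e-05
```

View pics/w7.png

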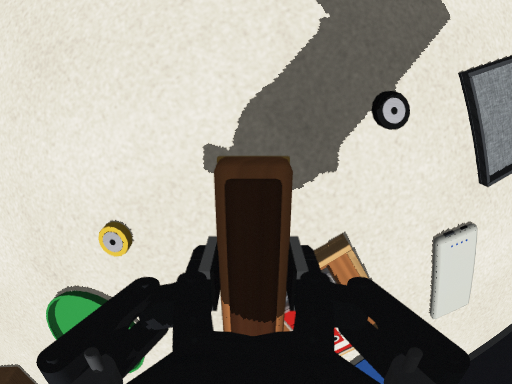

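Brush is held level and centred at (253,240). On to the grey tray.

Call:
servo_tool(
  deltas=[
    {"tx": -0.003, "ty": 0.15, "tz": -0.041, "wx": 0, "wy": 0.005, "wz": -0.002},
    {"tx": -0.003, "ty": 0.15, "tz": -0.041, "wx": 0, "wy": 0, "wz": 0},
    {"tx": -0.003, "ty": 0.15, "tz": -0.041, "wx": 0, "wy": 0, "wz": 0},
    {"tx": 0, "ty": 0.15, "tz": -0.041, "wx": 0, "wy": 0, "wz": 0},
    {"tx": 0, "ty": 0.15, "tz": -0.041, "wx": 0, "wy": 0, "wz": 0},
    {"tx": 0, "ty": 0.15, "tz": -0.041, "wx": 0, "wy": 0, "wz": 0},
    {"tx": 0, "ty": 0.15, "tz": -0.041, "wx": 0, "wy": 0, "wz": 0},
    {"tx": 0, "ty": 0.15, "tz": -0.041, "wx": 0, "wy": 0, "wz": 0},
  ],
)

```text
time_s: 19.9
eef_pos: [0.5296, 0.3059, 0.1415]
tcp_rot: [0.68, 0.18, 0.687, -0.183]
contact_force: [1.6, 0.6, -1.4]
opening: 0.0334
```

Call:
servo_tool(
  deltas=[
    {"tx": 0, "ty": 0, "tz": 0, "wx": -0.09, "wy": 0, "wz": 0},
    {"tx": 0, "ty": 0, "tz": 0, "wx": -0.09, "wy": 0, "wz": 0},
    {"tx": 0, "ty": 0, "tz": 0, "wx": -0.076, "wy": 0, "wz": 0},
    {"tx": 0, "ty": 0, "tz": 0, "wx": 0, "wy": 0, "wz": 0},
    {"tx": 0, "ty": 0, "tz": 0, "wx": 0, "wy": 0, "wz": 0},
  ],
)

```text
time_s: 20.4
eef_pos: [0.5297, 0.3044, 0.1422]
tcp_rot: [0.702, 0.042, 0.709, -0.043]
contact_force: [-0.1, 0.2, -0.8]
opening: 0.0333
```

```bash
python3 g.py .532 .305 .027 83.4 1; python3 - <<'E'
from wr import *
d,t,w=wrist(); save("w8.png",d["color"])
c=np.array([.532,.305]); a=np.radians(-6.6); ex=np.array([np.cos(a),np.sin(a)]); ey=np.array([-ex[1],ex[0]])
m=(w[...,2]>.013)&(w[...,2]<.023); p=w[m][:,:2]-c; u,v=p@ex,p@ey
k=(abs(u)<.085)&(abs(v)<.075); u,v=u[k],v[k]
print(len(u),np.percentile(u,[.5,99.5]),np.percentile(v,[.5,99.5]))
for sg in(-1,1):
    s=(v*sg>.044)&(abs(u)<.055); print(s.sum(), np.polyfit(u[s],v[s],1) if s.sum()>20 else "", np.percentile(v[s],[2,98]) if s.sum()>20 else "")
s=(u<-.058)&(abs(v)<.04); print(s.sum(),np.polyfit(v[s],u[s],1), np.percentile(u[s],[2,98]))
E
```

```text
jaw now 83.2 turn 0.2 pos [0.5297 0.3044 0.1422] open 0.0333 j1,j6 [ 0.77 -2.46] t 20.4
SHIFT mm [115.2   1.    3.3] per row/1: [0.4607 0.0042 0.0132]  TURN total [-0.0025 -0.0063  0.0012] rows>= 0.1
2159 [-0.06757278  0.05512832] [-0.05366474  0.05248511]
683 [-0.00023499 -0.05077008] [-0.0536242 -0.0484331]
666 [0.00379217 0.04952673] [0.04711558 0.05241158]
519 [-0.00045049 -0.06515832] [-0.06745425 -0.06233218]
```

View pics/w8.png

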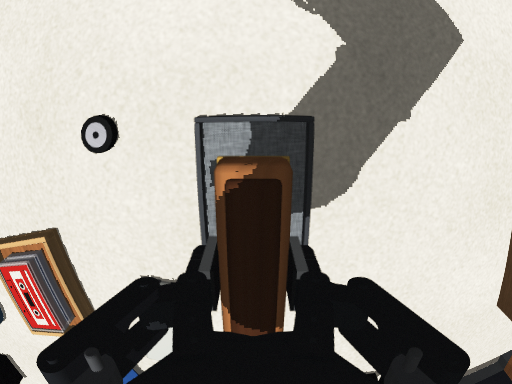

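Grey tray spans (196..313, 117..); the brush is aligned with it. Lower.

Call:
servo_tool(
  deltas=[
    {"tx": 0.04, "ty": 0.002, "tz": 0.012, "wx": 0, "wy": -0.006, "wz": 0.001},
    {"tx": 0.12, "ty": 0, "tz": 0, "wx": 0, "wy": 0, "wz": 0},
    {"tx": 0.12, "ty": 0, "tz": 0, "wx": 0, "wy": 0, "wz": 0},
    {"tx": 0.11, "ty": 0, "tz": 0, "wx": 0, "wy": 0, "wz": 0},
    {"tx": 0.08, "ty": 0, "tz": 0, "wx": 0, "wy": 0, "wz": 0},
    {"tx": 0, "ty": 0, "tz": 0, "wx": 0, "wy": 0, "wz": 0},
    {"tx": 0, "ty": 0, "tz": 0, "wx": 0, "wy": 0, "wz": 0},
  ],
)

```text
time_s: 21.15
eef_pos: [0.5336, 0.305, 0.0263]
tcp_rot: [0.706, 0.041, 0.705, -0.041]
contact_force: [-0.5, 0.7, 0.0]
opening: 0.0333
```

Call:
servo_tool(
  deltas=[
    {"tx": 0.006, "ty": 0, "tz": 0, "wx": 0, "wy": 0, "wz": 0},
    {"tx": 0.006, "ty": 0, "tz": 0, "wx": 0, "wy": 0, "wz": 0},
    {"tx": 0, "ty": 0, "tz": 0, "wx": 0, "wy": 0, "wz": 0},
    {"tx": 0, "ty": 0, "tz": 0, "wx": 0, "wy": 0, "wz": 0},
  ],
)

```text
time_s: 21.55
eef_pos: [0.5335, 0.3052, 0.0234]
tcp_rot: [0.707, 0.042, 0.705, -0.04]
contact_force: [0.8, 0.3, -1.1]
opening: 0.0332
```

Call:
servo_tool(
  deltas=[
    {"tx": 0.006, "ty": 0, "tz": -0.004, "wx": 0, "wy": 0, "wz": 0},
    {"tx": 0.004, "ty": 0, "tz": 0, "wx": 0, "wy": 0, "wz": 0},
    {"tx": 0.002, "ty": 0, "tz": 0, "wx": 0, "wy": 0, "wz": 0},
    {"tx": 0, "ty": 0, "tz": 0, "wx": 0, "wy": 0, "wz": 0},
  ],
)

```text
time_s: 21.95
eef_pos: [0.5323, 0.3052, 0.02]
tcp_rot: [0.706, 0.041, 0.705, -0.041]
contact_force: [-0.6, -1.2, 0.5]
opening: 0.0332
```

Call:
servo_tool(
  deltas=[
    {"tx": 0.004, "ty": 0, "tz": 0, "wx": 0, "wy": 0, "wz": 0},
    {"tx": 0.002, "ty": 0, "tz": 0, "wx": 0, "wy": 0, "wz": 0},
    {"tx": 0, "ty": 0, "tz": 0, "wx": 0, "wy": 0, "wz": 0},
  ],
)

```text
time_s: 22.25
eef_pos: [0.5323, 0.3052, 0.02]
tcp_rot: [0.707, 0.041, 0.705, -0.04]
contact_force: [-5.2, -0.9, 9.9]
opening: 0.0332
```

Contact; release to about 60 mm opening (tray is 96 wide inside) and rise.

Call:
servo_tool(
  deltas=[
    {"tx": -0.002, "ty": 0, "tz": 0, "wx": 0, "wy": 0, "wz": 0},
    {"tx": 0, "ty": 0, "tz": 0, "wx": 0, "wy": 0, "wz": 0},
    {"tx": 0, "ty": 0, "tz": 0, "wx": 0, "wy": 0, "wz": 0},
    {"tx": 0, "ty": 0, "tz": 0, "wx": 0, "wy": 0, "wz": 0},
    {"tx": -0.06, "ty": 0, "tz": 0, "wx": 0, "wy": 0, "wz": 0},
    {"tx": -0.15, "ty": 0, "tz": 0, "wx": 0, "wy": 0, "wz": 0},
    {"tx": -0.15, "ty": 0, "tz": 0, "wx": 0, "wy": 0, "wz": 0},
    {"tx": -0.15, "ty": 0, "tz": 0, "wx": 0, "wy": 0, "wz": 0},
  ],
  gripper=0.3,
)

```text
time_s: 23.05
eef_pos: [0.532, 0.3048, 0.1475]
tcp_rot: [0.706, 0.041, 0.706, -0.041]
contact_force: [1.0, 0.1, -0.0]
opening: 0.0554
```

```bash
python3 mw.py .532 .305 .045 .022 .05; python3 mw.py .458 .160 .03 .008 .02; python3 g.py .458 .160 .10 83.4 4
```

```text
c [532.  304.1] size [93.8 34.1] long -6.9 ztop [0.0382 0.0395] n 3750 ground [0.0053 0.1965]
c [458.1 157.8] size [37.5 37. ] long -49.4 ztop [0.0136 0.0149] n 954 ground [-0.0012  0.0001]
jaw now 83.4 turn -0.0 pos [0.5351 0.3067 0.1528] open 0.055 j1,j6 [ 0.77 -2.46] t 23.1
SHIFT mm [  50.9 -155.   -60.3] per row/4: [ 0.0509 -0.155  -0.0603]  TURN total [ 0.      0.0063 -0.0052] rows>= 0.1
```

Call:
servo_tool(
  deltas=[
    {"tx": 0, "ty": -0.155, "tz": -0.06, "wx": 0, "wy": 0.006, "wz": -0.005},
    {"tx": 0, "ty": -0.155, "tz": -0.06, "wx": 0, "wy": 0, "wz": 0},
    {"tx": 0, "ty": -0.155, "tz": -0.06, "wx": 0, "wy": 0, "wz": 0},
    {"tx": 0.05, "ty": -0.155, "tz": -0.06, "wx": 0, "wy": 0, "wz": 0},
    {"tx": 0.05, "ty": 0, "tz": 0, "wx": 0, "wy": 0, "wz": 0},
    {"tx": 0, "ty": 0, "tz": 0, "wx": 0, "wy": 0, "wz": 0},
    {"tx": 0, "ty": 0, "tz": 0, "wx": 0, "wy": 0, "wz": 0},
  ],
)

```text
time_s: 23.85
eef_pos: [0.4549, 0.1581, 0.1228]
tcp_rot: [0.703, 0.039, 0.709, -0.043]
contact_force: [0.2, 0.2, 0.2]
opening: 0.0556
```

```bash
python3 mw.py .458 .158 .03 .008 .02; python3 g.py .458 .158 .009 83.4 1; python3 -c "
from h import *; print(state()['joint_pos'].round(2))"
```

```text
c [457.5 156.7] size [37.1 36.9] long 40.1 ztop [0.0138 0.015 ] n 1426 ground [1.000e-04 1.938e-01]
jaw now 83.4 turn 0.0 pos [0.4552 0.1585 0.123 ] open 0.0558 j1,j6 [ 0.66 -2.35] t 23.9
SHIFT mm [114.    0.5   3.7] per row/1: [0.4558 0.002  0.0146]  TURN total [-0.     -0.0047  0.0041] rows>= 0.0
[ 0.66  0.2  -0.27 -0.   -1.11 -2.35]
```

Call:
servo_tool(
  deltas=[
    {"tx": 0.08, "ty": -0.004, "tz": 0.012, "wx": 0, "wy": -0.005, "wz": 0.004},
    {"tx": 0.12, "ty": 0, "tz": 0, "wx": 0, "wy": 0, "wz": 0},
    {"tx": 0.12, "ty": 0, "tz": 0, "wx": 0, "wy": 0, "wz": 0},
    {"tx": 0.08, "ty": 0, "tz": 0, "wx": 0, "wy": 0, "wz": 0},
    {"tx": 0.05, "ty": 0, "tz": 0, "wx": 0, "wy": 0, "wz": 0},
    {"tx": 0, "ty": 0, "tz": 0, "wx": 0, "wy": 0, "wz": 0},
    {"tx": 0, "ty": 0, "tz": 0, "wx": 0, "wy": 0, "wz": 0},
  ],
)

```text
time_s: 24.6
eef_pos: [0.4579, 0.1571, 0.0105]
tcp_rot: [0.706, 0.04, 0.706, -0.041]
contact_force: [0.1, -0.4, -0.7]
opening: 0.0558
```

Call:
servo_tool(
  deltas=[
    {"tx": 0, "ty": 0, "tz": 0, "wx": 0, "wy": 0, "wz": 0},
    {"tx": 0, "ty": 0, "tz": 0, "wx": 0, "wy": 0, "wz": 0},
    {"tx": 0, "ty": 0, "tz": 0, "wx": 0, "wy": 0, "wz": 0},
    {"tx": 0, "ty": 0, "tz": 0, "wx": 0, "wy": 0, "wz": 0},
    {"tx": 0, "ty": 0, "tz": 0, "wx": 0, "wy": 0, "wz": 0},
  ],
  gripper=-0.3,
  squeeze=30,
)

```text
time_s: 25.1
eef_pos: [0.4581, 0.1571, 0.0113]
tcp_rot: [0.707, 0.041, 0.705, -0.04]
contact_force: [-0.4, 0.7, 5.5]
opening: 0.0362
```

Call:
servo_tool(
  deltas=[
    {"tx": -0.05, "ty": 0, "tz": 0, "wx": 0, "wy": 0, "wz": 0},
    {"tx": -0.1, "ty": 0, "tz": 0, "wx": 0, "wy": 0, "wz": 0},
    {"tx": -0.12, "ty": 0, "tz": 0, "wx": 0, "wy": 0, "wz": 0},
    {"tx": -0.12, "ty": 0, "tz": 0, "wx": 0, "wy": 0, "wz": 0},
    {"tx": -0.15, "ty": 0, "tz": 0, "wx": 0, "wy": 0, "wz": 0},
    {"tx": 0, "ty": 0, "tz": 0, "wx": 0, "wy": 0, "wz": 0},
  ],
)

```text
time_s: 25.7
eef_pos: [0.46, 0.1577, 0.1504]
tcp_rot: [0.709, 0.042, 0.703, -0.039]
contact_force: [0.5, 0.7, 0.2]
opening: 0.0366
```

```bash
python3 g.py .517 -.278 .15 83.4 10; python3 - <<'E'
from wr import *
d,t,w=wrist(); save("w9.png",d["color"])
m=(abs(t[...,1])<.012)&(t[...,0]>-.035)&(t[...,0]<.02)&(abs(t[...,2])<.03); p=t[m]
print(len(p),np.round(np.percentile(p[:,2],[.5,99.5]),4),np.round(np.percentile(p[:,0],[2,50,98]),4))
E
```

```text
jaw now 83.4 turn -0.0 pos [0.46   0.1577 0.1504] open 0.0366 j1,j6 [ 0.65 -2.34] t 25.7
SHIFT mm [  -1.  -426.3  106.6] per row/10: [-0.0004 -0.1705  0.0427]  TURN total [ 0.0001  0.0052 -0.0033] rows>= 0.1
3086 [-0.019   0.0177] [-0.0038 -0.0024  0.0081]
```

View pics/w9.png

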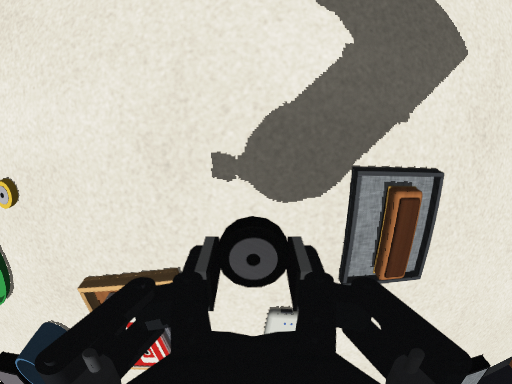

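Black adapter is held level at (253,252); the brush lies square in its tray at (403,232). On to the dish.

Call:
servo_tool(
  deltas=[
    {"tx": 0, "ty": -0.161, "tz": 0.058, "wx": 0, "wy": 0.005, "wz": -0.003},
    {"tx": 0, "ty": -0.161, "tz": 0.058, "wx": 0, "wy": 0, "wz": 0},
    {"tx": 0, "ty": -0.161, "tz": 0.058, "wx": 0, "wy": 0, "wz": 0},
    {"tx": 0, "ty": -0.161, "tz": 0.058, "wx": 0, "wy": 0, "wz": 0},
    {"tx": 0, "ty": -0.161, "tz": 0.058, "wx": 0, "wy": 0, "wz": 0},
    {"tx": 0, "ty": -0.161, "tz": 0.058, "wx": 0, "wy": 0, "wz": 0},
    {"tx": 0, "ty": -0.161, "tz": 0.058, "wx": 0, "wy": 0, "wz": 0},
    {"tx": 0, "ty": -0.161, "tz": 0.058, "wx": 0, "wy": 0, "wz": 0},
  ],
)

```text
time_s: 26.55
eef_pos: [0.5346, -0.1784, 0.1445]
tcp_rot: [0.702, 0.039, 0.71, -0.042]
contact_force: [0.2, 0.2, -0.4]
opening: 0.0363
```

Call:
servo_tool(
  deltas=[
    {"tx": 0, "ty": -0.161, "tz": 0.058, "wx": 0, "wy": 0, "wz": 0},
    {"tx": 0, "ty": -0.161, "tz": 0.058, "wx": 0, "wy": 0, "wz": 0},
    {"tx": 0, "ty": -0.161, "tz": 0.058, "wx": 0, "wy": 0, "wz": 0},
    {"tx": 0, "ty": 0, "tz": 0, "wx": 0, "wy": 0, "wz": 0},
    {"tx": 0, "ty": 0, "tz": 0, "wx": 0, "wy": 0, "wz": 0},
  ],
)

```text
time_s: 27.05
eef_pos: [0.5636, -0.3023, 0.1439]
tcp_rot: [0.702, 0.04, 0.71, -0.043]
contact_force: [-0.5, 1.0, -0.1]
opening: 0.0363
```

```bash
python3 g.py .567 -.301 .022 83.4 1; python3 - <<'E'
from wr import *
d,t,w=wrist(); save("w10.png",d["color"]); print(state()["joint_pos"].round(2))
hsv=cv2.cvtColor(d["color"],cv2.COLOR_RGB2HSV)
g=(hsv[...,0]>45)&(hsv[...,0]<80)&(hsv[...,1]>120)
r=g&(w[...,2]>.016)&(w[...,2]<.026); p=w[r][:,:2]
A=np.c_[2*p,np.ones(len(p))]; s=np.linalg.lstsq(A,(p**2).sum(1),rcond=None)[0]
print("rim circle",len(p),s[:2].round(4),np.sqrt(s[2]+s[:2]@s[:2]).round(4))
f=g&(w[...,2]<.01); print("floor z",np.median(w[f][:,2]))
E
```

```text
jaw now 83.2 turn 0.2 pos [ 0.5636 -0.3023  0.1439] open 0.0363 j1,j6 [-0.25 -1.44] t 27.1
SHIFT mm [121.9   2.2   4.6] per row/1: [0.4875 0.0089 0.0183]  TURN total [-0.0017 -0.0071  0.0026] rows>= 0.1
[-0.24  0.48  0.19  0.01 -1.29 -1.45]
rim circle 2260 [ 0.5383 -0.3044] 0.0765
floor z 0.004682299138566909
```

View pics/w10.png

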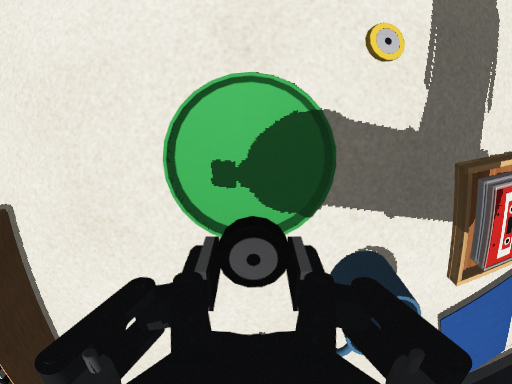

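Call:
servo_tool(
  deltas=[
    {"tx": 0.05, "ty": -0.005, "tz": 0.014, "wx": 0, "wy": -0.007, "wz": 0.003},
    {"tx": 0.12, "ty": 0, "tz": 0, "wx": 0, "wy": 0, "wz": 0},
    {"tx": 0.12, "ty": 0, "tz": 0, "wx": 0, "wy": 0, "wz": 0},
    {"tx": 0.11, "ty": 0, "tz": 0, "wx": 0, "wy": 0, "wz": 0},
    {"tx": 0.08, "ty": 0, "tz": 0, "wx": 0, "wy": 0, "wz": 0},
    {"tx": 0, "ty": 0, "tz": 0, "wx": 0, "wy": 0, "wz": 0},
    {"tx": 0, "ty": 0, "tz": 0, "wx": 0, "wy": 0, "wz": 0},
  ],
)

```text
time_s: 27.8
eef_pos: [0.5682, -0.3028, 0.0266]
tcp_rot: [0.707, 0.04, 0.705, -0.041]
contact_force: [-0.8, -0.1, -0.3]
opening: 0.0361
```

Call:
servo_tool(
  deltas=[
    {"tx": 0.008, "ty": 0, "tz": 0, "wx": 0, "wy": 0, "wz": 0},
    {"tx": 0.006, "ty": 0, "tz": 0, "wx": 0, "wy": 0, "wz": 0},
    {"tx": 0, "ty": 0, "tz": 0, "wx": 0, "wy": 0, "wz": 0},
    {"tx": 0, "ty": 0, "tz": 0, "wx": 0, "wy": 0, "wz": 0},
  ],
)

```text
time_s: 28.2
eef_pos: [0.5681, -0.3036, 0.0229]
tcp_rot: [0.707, 0.041, 0.705, -0.041]
contact_force: [0.0, 0.4, -0.2]
opening: 0.0364
```

Call:
servo_tool(
  deltas=[
    {"tx": 0.01, "ty": 0, "tz": 0, "wx": 0, "wy": 0, "wz": 0},
    {"tx": 0.008, "ty": 0, "tz": 0, "wx": 0, "wy": 0, "wz": 0},
    {"tx": 0.004, "ty": 0, "tz": 0, "wx": 0, "wy": 0, "wz": 0},
    {"tx": 0, "ty": 0, "tz": 0, "wx": 0, "wy": 0, "wz": 0},
    {"tx": 0, "ty": 0, "tz": 0, "wx": 0, "wy": 0, "wz": 0},
  ],
)

```text
time_s: 28.7
eef_pos: [0.568, -0.3036, 0.0168]
tcp_rot: [0.707, 0.041, 0.705, -0.041]
contact_force: [0.4, -0.0, 0.7]
opening: 0.0363
```

Call:
servo_tool(
  deltas=[
    {"tx": 0.003, "ty": 0, "tz": 0, "wx": 0, "wy": 0, "wz": 0},
    {"tx": 0.003, "ty": 0, "tz": 0, "wx": 0, "wy": 0, "wz": 0},
    {"tx": 0, "ty": 0, "tz": 0, "wx": 0, "wy": 0, "wz": 0},
  ],
)

```text
time_s: 29.0
eef_pos: [0.5681, -0.3037, 0.0163]
tcp_rot: [0.707, 0.04, 0.705, -0.041]
contact_force: [-2.1, 1.0, 4.9]
opening: 0.0361
```

Call:
servo_tool(
  deltas=[
    {"tx": 0, "ty": 0, "tz": 0, "wx": 0, "wy": 0, "wz": 0},
    {"tx": 0, "ty": 0, "tz": 0, "wx": 0, "wy": 0, "wz": 0},
    {"tx": 0, "ty": 0, "tz": 0, "wx": 0, "wy": 0, "wz": 0},
    {"tx": -0.06, "ty": 0, "tz": 0, "wx": 0, "wy": 0, "wz": 0},
    {"tx": -0.15, "ty": 0, "tz": 0, "wx": 0, "wy": 0, "wz": 0},
    {"tx": -0.15, "ty": 0, "tz": 0, "wx": 0, "wy": 0, "wz": 0},
    {"tx": -0.15, "ty": 0, "tz": 0, "wx": 0, "wy": 0, "wz": 0},
    {"tx": 0, "ty": 0, "tz": 0, "wx": 0, "wy": 0, "wz": 0},
  ],
  gripper=0.25,
)

```text
time_s: 29.8
eef_pos: [0.5706, -0.3051, 0.1496]
tcp_rot: [0.711, 0.039, 0.701, -0.043]
contact_force: [-0.1, 0.5, 0.1]
opening: 0.0533
```

```bash
python3 mw.py .568 -.304 .03 .011 .03; python3 mw.py .435 -.159 .035 .008 .02; python3 g.py .435 -.159 .12 83.4 5
```

```text
c [ 567.5 -304.8] size [36.8 36.5] long -6.2 ztop [0.0188 0.0199] n 1275 ground [0.0052 0.2203]
c [ 437.1 -162.5] size [37.5 36.9] long 64.3 ztop [0.0136 0.0149] n 1081 ground [-0.0012 -0.    ]
jaw now 83.4 turn 0.0 pos [ 0.5682 -0.3035  0.1439] open 0.0539 j1,j6 [-0.25 -1.44] t 29.9
SHIFT mm [  23.   128.1 -149.1] per row/5: [ 0.0184  0.1025 -0.1193]  TURN total [-0.0004  0.0033  0.0004] rows>= 0.0
```

Call:
servo_tool(
  deltas=[
    {"tx": 0, "ty": 0.1, "tz": -0.117, "wx": 0, "wy": 0.003, "wz": 0},
    {"tx": 0, "ty": 0.1, "tz": -0.117, "wx": 0, "wy": 0, "wz": 0},
    {"tx": 0, "ty": 0.1, "tz": -0.117, "wx": 0, "wy": 0, "wz": 0},
    {"tx": 0, "ty": 0.1, "tz": -0.117, "wx": 0, "wy": 0, "wz": 0},
    {"tx": 0.08, "ty": 0.1, "tz": -0.117, "wx": 0, "wy": 0, "wz": 0},
    {"tx": 0, "ty": 0, "tz": 0, "wx": 0, "wy": 0, "wz": 0},
    {"tx": 0, "ty": 0, "tz": 0, "wx": 0, "wy": 0, "wz": 0},
  ],
)

```text
time_s: 30.6
eef_pos: [0.4353, -0.1619, 0.1218]
tcp_rot: [0.704, 0.04, 0.708, -0.041]
contact_force: [1.5, -0.6, 0.2]
opening: 0.0533
```

```bash
python3 mw.py .437 -.162 .03 .008 .02; python3 g.py .437 -.162 .0105 83.4 1
```

```text
c [ 435.8 -162.4] size [37.2 36.8] long 81.8 ztop [0.0138 0.015 ] n 1444 ground [1.000e-04 1.922e-01]
jaw now 83.4 turn -0.0 pos [ 0.4367 -0.1624  0.1226] open 0.0532 j1,j6 [-0.02 -1.67] t 30.6
SHIFT mm [112.1   0.5   0.5] per row/1: [0.4483 0.0022 0.0022]  TURN total [ 0.0001 -0.0017  0.0006] rows>= 0.0
```

Call:
servo_tool(
  deltas=[
    {"tx": 0.08, "ty": 0, "tz": 0, "wx": 0, "wy": -0.002, "wz": 0},
    {"tx": 0.12, "ty": 0, "tz": 0, "wx": 0, "wy": 0, "wz": 0},
    {"tx": 0.12, "ty": 0, "tz": 0, "wx": 0, "wy": 0, "wz": 0},
    {"tx": 0.08, "ty": 0, "tz": 0, "wx": 0, "wy": 0, "wz": 0},
    {"tx": 0.046, "ty": 0, "tz": 0, "wx": 0, "wy": 0, "wz": 0},
    {"tx": 0, "ty": 0, "tz": 0, "wx": 0, "wy": 0, "wz": 0},
    {"tx": 0, "ty": 0, "tz": 0, "wx": 0, "wy": 0, "wz": 0},
  ],
)

```text
time_s: 31.35
eef_pos: [0.4378, -0.163, 0.0117]
tcp_rot: [0.706, 0.041, 0.705, -0.041]
contact_force: [0.7, -0.3, 0.5]
opening: 0.0533
```

Call:
servo_tool(
  deltas=[
    {"tx": 0, "ty": 0, "tz": 0, "wx": 0, "wy": 0, "wz": 0},
    {"tx": 0, "ty": 0, "tz": 0, "wx": 0, "wy": 0, "wz": 0},
    {"tx": 0, "ty": 0, "tz": 0, "wx": 0, "wy": 0, "wz": 0},
    {"tx": 0, "ty": 0, "tz": 0, "wx": 0, "wy": 0, "wz": 0},
    {"tx": 0, "ty": 0, "tz": 0, "wx": 0, "wy": 0, "wz": 0},
  ],
  gripper=-0.3,
  squeeze=30,
)

```text
time_s: 31.85
eef_pos: [0.4381, -0.1628, 0.0125]
tcp_rot: [0.707, 0.04, 0.705, -0.041]
contact_force: [-0.0, -0.5, 5.7]
opening: 0.0361
```

Call:
servo_tool(
  deltas=[
    {"tx": -0.05, "ty": 0, "tz": 0, "wx": 0, "wy": 0, "wz": 0},
    {"tx": -0.1, "ty": 0, "tz": 0, "wx": 0, "wy": 0, "wz": 0},
    {"tx": -0.12, "ty": 0, "tz": 0, "wx": 0, "wy": 0, "wz": 0},
    {"tx": -0.12, "ty": 0, "tz": 0, "wx": 0, "wy": 0, "wz": 0},
    {"tx": -0.1, "ty": 0, "tz": 0, "wx": 0, "wy": 0, "wz": 0},
    {"tx": 0, "ty": 0, "tz": 0, "wx": 0, "wy": 0, "wz": 0},
  ],
)

```text
time_s: 32.45
eef_pos: [0.4386, -0.1626, 0.1374]
tcp_rot: [0.709, 0.04, 0.703, -0.041]
contact_force: [0.8, 0.3, -0.1]
opening: 0.0362
```

```bash
python3 g.py .507 -.304 .13 83.4 4; python3 - <<'E'
from wr import *
d,t,w=wrist()
m=(abs(t[...,1])<.012)&(t[...,0]>-.035)&(t[...,0]<.02)&(abs(t[...,2])<.03); p=t[m]
print(len(p),np.round(np.percentile(p[:,2],[.5,99.5]),4),np.round(np.percentile(p[:,0],[2,50,98]),4))
E
```

```text
jaw now 83.4 turn 0.0 pos [ 0.4386 -0.1626  0.1374] open 0.0362 j1,j6 [-0.02 -1.67] t 32.5
SHIFT mm [   8.1 -132.6   84.1] per row/4: [ 0.0081 -0.1326  0.0841]  TURN total [-0.      0.0049  0.0004] rows>= 0.1
3055 [-0.0206  0.0157] [-0.0025 -0.0012  0.0097]
```

Call:
servo_tool(
  deltas=[
    {"tx": 0, "ty": -0.133, "tz": 0.085, "wx": 0, "wy": 0, "wz": 0},
    {"tx": 0, "ty": -0.133, "tz": 0.085, "wx": 0, "wy": 0, "wz": 0},
    {"tx": 0, "ty": -0.133, "tz": 0.085, "wx": 0, "wy": 0, "wz": 0},
    {"tx": 0, "ty": -0.133, "tz": 0.085, "wx": 0, "wy": 0, "wz": 0},
    {"tx": 0, "ty": 0, "tz": 0, "wx": 0, "wy": 0, "wz": 0},
    {"tx": 0, "ty": 0, "tz": 0, "wx": 0, "wy": 0, "wz": 0},
  ],
)

```text
time_s: 33.1
eef_pos: [0.5049, -0.3044, 0.1319]
tcp_rot: [0.705, 0.042, 0.707, -0.041]
contact_force: [-0.1, 0.2, -1.3]
opening: 0.0361
```

```bash
python3 g.py .508 -.304 .026 83.4 1
```

```text
jaw now 83.3 turn 0.1 pos [ 0.5049 -0.3044  0.1319] open 0.0361 j1,j6 [-0.28 -1.41] t 33.1
SHIFT mm [105.9   0.7   3.3] per row/1: [0.4236 0.0028 0.0132]  TURN total [-0.0015 -0.0016 -0.0006] rows>= 0.0
```

Call:
servo_tool(
  deltas=[
    {"tx": 0.05, "ty": 0.002, "tz": 0.012, "wx": 0, "wy": -0.002, "wz": 0},
    {"tx": 0.12, "ty": 0, "tz": 0, "wx": 0, "wy": 0, "wz": 0},
    {"tx": 0.12, "ty": 0, "tz": 0, "wx": 0, "wy": 0, "wz": 0},
    {"tx": 0.08, "ty": 0, "tz": 0, "wx": 0, "wy": 0, "wz": 0},
    {"tx": 0.05, "ty": 0, "tz": 0, "wx": 0, "wy": 0, "wz": 0},
    {"tx": 0, "ty": 0, "tz": 0, "wx": 0, "wy": 0, "wz": 0},
    {"tx": 0, "ty": 0, "tz": 0, "wx": 0, "wy": 0, "wz": 0},
  ],
)

```text
time_s: 33.8
eef_pos: [0.5096, -0.3041, 0.0299]
tcp_rot: [0.708, 0.04, 0.704, -0.041]
contact_force: [-0.2, 0.2, -0.2]
opening: 0.0362
```

Call:
servo_tool(
  deltas=[
    {"tx": 0.01, "ty": 0, "tz": 0, "wx": 0, "wy": 0, "wz": 0},
    {"tx": 0.008, "ty": 0, "tz": 0, "wx": 0, "wy": 0, "wz": 0},
    {"tx": 0, "ty": 0, "tz": 0, "wx": 0, "wy": 0, "wz": 0},
    {"tx": 0, "ty": 0, "tz": 0, "wx": 0, "wy": 0, "wz": 0},
  ],
)

```text
time_s: 34.2
eef_pos: [0.5093, -0.3043, 0.0249]
tcp_rot: [0.708, 0.041, 0.704, -0.041]
contact_force: [-0.4, 0.1, -0.1]
opening: 0.0367
```

Call:
servo_tool(
  deltas=[
    {"tx": 0.01, "ty": 0, "tz": 0, "wx": 0, "wy": 0, "wz": 0},
    {"tx": 0.01, "ty": 0, "tz": 0, "wx": 0, "wy": 0, "wz": 0},
    {"tx": 0.006, "ty": 0, "tz": 0, "wx": 0, "wy": 0, "wz": 0},
    {"tx": 0, "ty": 0, "tz": 0, "wx": 0, "wy": 0, "wz": 0},
    {"tx": 0, "ty": 0, "tz": 0, "wx": 0, "wy": 0, "wz": 0},
  ],
)

```text
time_s: 34.7
eef_pos: [0.5092, -0.3043, 0.0181]
tcp_rot: [0.707, 0.041, 0.704, -0.041]
contact_force: [-0.3, 0.1, -1.2]
opening: 0.0362
```

Call:
servo_tool(
  deltas=[
    {"tx": 0.003, "ty": 0, "tz": 0, "wx": 0, "wy": 0, "wz": 0},
    {"tx": 0.003, "ty": 0, "tz": 0, "wx": 0, "wy": 0, "wz": 0},
    {"tx": 0, "ty": 0, "tz": 0, "wx": 0, "wy": 0, "wz": 0},
  ],
)

```text
time_s: 35.0
eef_pos: [0.5094, -0.3044, 0.0176]
tcp_rot: [0.708, 0.04, 0.704, -0.041]
contact_force: [-1.6, 1.2, 5.8]
opening: 0.0362
```

Contact. Release, rise, and draw back toward the robot so the top camera sees everything.

Call:
servo_tool(
  deltas=[
    {"tx": 0, "ty": 0, "tz": 0, "wx": 0, "wy": 0, "wz": 0},
    {"tx": 0, "ty": 0, "tz": 0, "wx": 0, "wy": 0, "wz": 0},
    {"tx": 0, "ty": 0, "tz": 0, "wx": 0, "wy": 0, "wz": 0},
    {"tx": -0.06, "ty": 0, "tz": 0, "wx": 0, "wy": 0, "wz": 0},
    {"tx": -0.15, "ty": 0, "tz": 0, "wx": 0, "wy": 0, "wz": 0},
    {"tx": -0.15, "ty": 0, "tz": 0, "wx": 0, "wy": 0, "wz": 0},
    {"tx": -0.15, "ty": 0, "tz": 0, "wx": 0, "wy": 0, "wz": 0},
    {"tx": -0.1, "ty": 0, "tz": 0, "wx": 0, "wy": 0, "wz": 0},
  ],
  gripper=0.25,
)

```text
time_s: 35.8
eef_pos: [0.5093, -0.3046, 0.1722]
tcp_rot: [0.709, 0.04, 0.703, -0.042]
contact_force: [1.9, 0.2, 0.9]
opening: 0.0533
```

Call:
servo_tool(
  deltas=[
    {"tx": 0, "ty": 0, "tz": -0.15, "wx": 0, "wy": 0, "wz": 0},
    {"tx": 0, "ty": 0, "tz": -0.15, "wx": 0, "wy": 0, "wz": 0},
    {"tx": 0, "ty": 0, "tz": -0.15, "wx": 0, "wy": 0, "wz": 0},
    {"tx": 0, "ty": 0, "tz": -0.15, "wx": 0, "wy": 0, "wz": 0},
    {"tx": 0, "ty": 0, "tz": 0, "wx": 0, "wy": 0, "wz": 0},
    {"tx": 0, "ty": 0, "tz": 0, "wx": 0, "wy": 0, "wz": 0},
  ],
)

```text
time_s: 36.4
eef_pos: [0.3592, -0.2869, 0.1689]
tcp_rot: [0.708, 0.041, 0.704, -0.041]
contact_force: [0.5, -0.3, -0.4]
opening: 0.0536
```

```bash
python3 - <<'E'
from h import *
d=snapshot("top"); save("end.png",d["color"])
o=np.load("top.npy",allow_pickle=True).item()
for n,(a,b,c,e) in dict(mug=(312,105,360,158),bank=(168,108,214,172)).items():
    print(n,np.abs(d["color"][b:e,a:c].astype(int)-o["color"][b:e,a:c]).mean().round(2))
E
python3 mw.py .568 -.304 .025 .011 .03; python3 mw.py .507 -.304 .025 .011 .03
```

```text
mug 5.8
bank 7.86
c [ 559.8 -305.3] size [37.  23.6] long -84.6 ztop [0.0187 0.02  ] n 374 ground [0.0043 0.0087]
c [ 506.7 -304.4] size [37.7 36.6] long 80.2 ztop [0.0188 0.02  ] n 686 ground [0.0044 0.0128]
```

View pics/end.png

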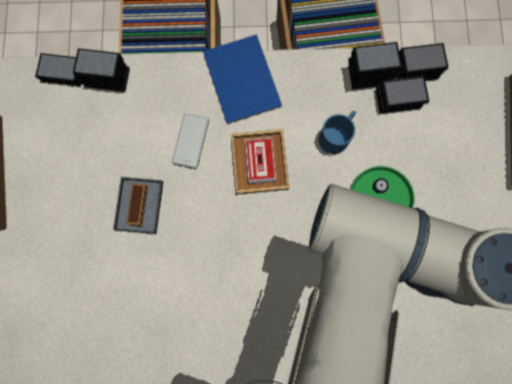

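Cassettes are piled in the wooden tray at (261,160), and the brush is in the grey tray at (137,205). The black adapter is in the dish at (381,185); the arm hides the yellow one here, but the wrist cloud shows it flat. The mug (336,133) and power bank (190,140) are unmoved.

```bash
python3 -c "
from cell import *; print(sign_off())"
```

```text
the job is handed in; nothing more can be done
None
```

All five things are in their places and the job is handed in, after about 36 s of robot time. No verdict came back, so these are my own last checks from the cameras:

| Thing | Where it lies | What the check showed |
|---|---|---|
| Cassettes | Wooden tray, red on blue | Centres less than 1 mm apart and about 1–2 mm from the tray centre. Both lie at 3.6–3.7°; the tray reads 3–4°. Tops are at 24 and 41 mm, so both are flat. |
| Brush | Grey tray, wood up | Less than 1 mm from the tray centre and within 0.5° of its length; top at 39 mm. The window cut off its ends. |
| Adapters | Floor of the green dish | About 61 mm apart, each about 30 mm from the dish centre. Tops are at about 19 mm, so both are flat. |
| Mug and power bank | Left alone | Same pixels at start and end. |

- **Setting down:** each thing was lowered until the wrist felt it touch (3–10 N), then released.
- **Camera differences:** the top and wrist cameras disagreed by up to about 6 mm on the blue cassette and 4 mm on the trays and dish. I used the wrist readings, which fitted the grasps.
- **Partly hidden view:** in the last pictures the arm hid the yellow adapter from the top camera, and the black one was cut off in the wrist window. The wrist camera measured the yellow adapter at the end and the black one just after it was set down.

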